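Clamp clay tiles in the drying board

ROBOT

A 7-joint arm with a two-finger parallel gripper is mounted at the origin on a cart in front of the work surface, level with it; the furniture and walls round the work are solid. World frame = base frame: x ahead of the robot, y to its left, z up, the work surface at z = 0. Lengths are in m, angles in rad, forces in N, time in s.
With the tool pointing down it reaches from about 0.4 to 0.875 m from the base axis. Payload 19.3 kg.
Tool frame: the origin (TCP) lies midway between the tips of the shut fingers; the grasp point (between the pads) lies 19 mm behind it; z points along the fingers, y is the line along which they close (so a half turn about z gives the same grasp; the last joint's range is limited). The gripper opens to 85 mm and grips with 20 to 120 N. Pads are 22 mm wide; open, the fingers measure 114 mm over their backs; the gripper's body (76 mm by 85 mm) begins 54 mm behind the grasp point. The pads swing forward as they close: fully open they stand 13 mm farther back than shut.
Start: joints at [1.249, 0.521, -0.036, 1.599, 0.021, 1.021, -0.113], TCP at [0.156, -0.605, 0.196] pointing down, gripper open.
Joint ranges: [-2.91, 2.91], [-0.3, 2.13], [-1.5, 1.42], [0.17, 2.43], [-1.26, 4.41], [0.16, 1.93], [-2.52, 2.52]. Speed limits (rad/s): [1.89, 1.89, 2.39, 2.39, 3.01, 3.01, 3.01].

INTERFACE

Orientations are given as [roll, pitch, yaw] about the fixed x, y, z axes, in that order (R = Rz(yaw) Ry(pitch) Rx(roll)).
In Python, from workcell import telemetry, grab_frame, calibration, bot, outline_of, landmark_of gives the robot as it stands. The module is installed in compiled form; this text tells all that it offers.
- The arm moves only by the shell command python3 -m inch 'ROWS' [FORCE]. ROWS is JSON, a list of rows, each a list of 7 numbers: the shift along the tool's x, y, z in m, then the turn, a rotation vector about the tool's x, y, z in rad, then the closure, from 0 (fully open) to 1 (shut). A call has 1 to 5 rows; each row shifts and turns the commanded pose from where the row before left it, along the tool's axes as they then stand; what a row does not reach is not made up. A row lasts 1/10 s, in which the tool goes at most 50 mm and 8.59 degrees, less where a joint would pass 70% of its speed; a pose out of reach is approached as far as the arm can. A call is refused whole if a number of a shift passes 0.05 or a number of a turn 0.15, either way. A call with a gripper value outside its range is refused whole. The fingers move at their own pace and stop on an object; FORCE is the grip in N (left out, the last holds). Time passes only in rows, so rows that do not move let the fingers close. It gives the time, the measured TCP pose, the force, the opening and the grip force at its end, in the units of the state.
- telemetry.observe(): the state, without advancing time (a new reading comes with each control period).
- grab_frame(name): name is "scene" or "side" or "wrist"; returns the picture (384x512x3 uint8, red, green, blue); there is no depth.
- calibration(name): a dict with "fovy" (degrees; the focal length in pixels is half the picture's height over the tangent of half this angle, whatever the lens; pixels are square), "cx", "cy" (the principal point, pixels), "dist" ([k1, k2, p1, p2, k3] as OpenCV has them; the pictures are not rectified), "pose" (4x4, takes a point from camera to world coordinates). Camera axes: x right, y down, z forward; pixel columns grow to the right and rows downward; lengths in m; the calibration is good to about 2 mm. A picture is of the moment at which its call begins: read the wrist's pose just before it. calibration takes no time and is no camera call; for the wrist camera it gives the pose at the moment of the call.
- bot.job_done(): hands the job in; it is judged then, once.
Trained networks look in the newest picture that a camera, given by its name, has taken for a name from the list of things; names that differ only in an ending like _2 or _b are one class to them, and where a whole thing is asked for, a point or a joint stands for the part that bears it (a point fixed in the world has none). Each returns a list of dicts, best first, with "score" (0 to 1); they miss things now and then, are a little off and sometimes report something else, mostly with a low value. They report only what shows in the picture. A call takes as long as a camera call. They do not tell look-alikes from the thing itself.
- outline_of(label, camera): "region" (384x512 bool, what is visible of it) and "rect" ([left, top, right, bottom] in pixels, round what is visible of it).
- landmark_of(label, camera): "xy" ([column, row] in pixels: a listed point, or the origin of a listed thing).
The state is a dict: "clock": time; "qpos": joint angles; "qd": joint speeds; "joint_efforts": joint torques, N m; "position": TCP position; "tool_rot": TCP orientation; "force": force on the tool from outside, world axes, zero at the start; "moment": the same for the moment, N m; "grip_width": finger opening in m; "finger_force": force on a finger pad.
Only numpy, scipy, OpenCV 4.12 (cv2) and the standard library are available. Lean on these libraries where they do the work, as an engineer would, in place of code of your own. Each camera call takes 0.05 s, during which the arm holds its last target. There are 200 camera calls.

TASK

Put every loose clay tile to dry in the drying board, one to a lane, in whichever lanes you like: push the lane's sprung hold-down arm right back by its red knob, slide the tile flat into the slot until it is fully home against the back stop, then tip the arm forward again so that it bears down on the tile. When you have finished all three arms must be down, including that of an empty lane, and the other things on the table left where they are.

Things in the scene. Friction and masses are not known exactly. Their poses are not given: they have to be found in the camera images.
- drying_board: Fixed wooden drying board on the left of the table, 115 mm deep (its x, from the open front edge towards the robot to the back), 280 mm wide (y); origin: centre of its underside. Three lanes along x, 90 mm apart (lane_1 at y +90, lane_2 at 0, lane_3 at -90 mm). Front edge at x -57.5 mm; an aluminium cover strip roofs the lanes 17 to 30 mm behind it, strip top 61 mm above the table.
- lane_1 (a point): Lane 1, a slot 56 mm wide between ribs with rounded noses, 14 mm high under the strip, floor 40 mm above the table, ended by a stop 70 mm behind the front edge. Point: where the centre of a tile's underside lies when fully home (59 mm before the stop). A tile then sticks out 48 mm in front, over a tongue 30 mm wide and 46 mm long level with the floor; hold it there by its sides. Axes as drying_board: x is the way in.
- hold_1 (a joint): Hold-down lever of lane 1, rad: rubber pad to the front, stalk with red knob up, over-centre spring. 0: down on the empty lane (pad 3 mm over its floor, in a tile's way); about 0.15: bearing on a tile; 1.0: right back, pad high. Below 0.5 it springs down, above 0.5 it springs back and stays. Push the knob to the board's +x to open, from behind to -x to close: about 4 N, damped.
- knob_1 (a point): Centre of the red knob (ball, 22 mm across) on the stalk of hold_1, 71 mm from the hinge, which crosses the lane 27.5 mm behind the board's middle and 74 mm above the table. Arm down: knob 2.5 mm in front of the board's middle, 138 mm above the table; right back: 65 mm behind the middle, 134 mm above the table. The stalk below it is 10 mm thick.
- lane_2 (a point): Lane 2, a slot 56 mm wide between ribs with rounded noses, 14 mm high under the strip, floor 40 mm above the table, ended by a stop 70 mm behind the front edge. Point: where the centre of a tile's underside lies when fully home (59 mm before the stop). A tile then sticks out 48 mm in front, over a tongue 30 mm wide and 46 mm long level with the floor; hold it there by its sides. Axes as drying_board: x is the way in.
- hold_2 (a joint): Hold-down lever of lane 2, rad: rubber pad to the front, stalk with red knob up, over-centre spring. 0: down on the empty lane (pad 3 mm over its floor, in a tile's way); about 0.15: bearing on a tile; 1.0: right back, pad high. Below 0.5 it springs down, above 0.5 it springs back and stays. Push the knob to the board's +x to open, from behind to -x to close: about 4 N, damped.
- knob_2 (a point): Centre of the red knob (ball, 22 mm across) on the stalk of hold_2, 71 mm from the hinge, which crosses the lane 27.5 mm behind the board's middle and 74 mm above the table. Arm down: knob 2.5 mm in front of the board's middle, 138 mm above the table; right back: 65 mm behind the middle, 134 mm above the table. The stalk below it is 10 mm thick.
- lane_3 (a point): Lane 3, a slot 56 mm wide between ribs with rounded noses, 14 mm high under the strip, floor 40 mm above the table, ended by a stop 70 mm behind the front edge. Point: where the centre of a tile's underside lies when fully home (59 mm before the stop). A tile then sticks out 48 mm in front, over a tongue 30 mm wide and 46 mm long level with the floor; hold it there by its sides. Axes as drying_board: x is the way in.
- hold_3 (a joint): Hold-down lever of lane 3, rad: rubber pad to the front, stalk with red knob up, over-centre spring. 0: down on the empty lane (pad 3 mm over its floor, in a tile's way); about 0.15: bearing on a tile; 1.0: right back, pad high. Below 0.5 it springs down, above 0.5 it springs back and stays. Push the knob to the board's +x to open, from behind to -x to close: about 4 N, damped.
- knob_3 (a point): Centre of the red knob (ball, 22 mm across) on the stalk of hold_3, 71 mm from the hinge, which crosses the lane 27.5 mm behind the board's middle and 74 mm above the table. Arm down: knob 2.5 mm in front of the board's middle, 138 mm above the table; right back: 65 mm behind the middle, 134 mm above the table. The stalk below it is 10 mm thick.
- tile_a: Flat leather-hard clay tile, grey-brown, 52 x 118 x 9 mm (its x, y, z), about 90 g; origin: centre of its underside. All tiles are alike and the two faces and two ends are the same. Starts on the table right of the banding wheel, nearer the robot; may be absent.
- tile_b: Flat leather-hard clay tile, grey-brown, 52 x 118 x 9 mm (its x, y, z), about 90 g; origin: centre of its underside. All tiles are alike and the two faces and two ends are the same. Starts on the table right of the banding wheel, farther from the robot; behind it, from about x = 0.67, stands a fixed shelf 0.19 m high: keep the gripper clear; may be absent.
- tile_c: Flat leather-hard clay tile, grey-brown, 52 x 118 x 9 mm (its x, y, z), about 90 g; origin: centre of its underside. All tiles are alike and the two faces and two ends are the same. Starts on top of the banding wheel (its disc is 0.21 m across and its top about 98 mm above the table, and it does not turn); may be absent.
- pot_pink: Bystander: plastic glaze pot with pink band, 61 mm across, 73 mm high; origin: centre of its underside.
- pot_mustard: Bystander: plastic glaze pot with yellow band, 60 mm across, 69 mm high; origin: centre of its underside.
- bowl: Bystander: small clay pinch bowl, 68 mm across, 36 mm high; origin: centre of its underside.
- pebble: Bystander: pale grey pebble, 44 x 50 x 25 mm; origin: centre of its underside.
- kidney: Bystander: red rubber kidney, 56 x 90 x 8 mm, lying flat; origin: centre of its underside.
- wood_rib: Bystander: wooden rib, 48 x 102 x 8 mm, lying flat; origin: centre of its underside.
Things that resemble listed ones, but are neither listed nor needed, are in the scene too. What is shaped like the tile_c but green is not meant.

How it is judged:
By the outcome, as a careful person would: the job done as asked, in the order asked, and still so for the second after the job is handed in, with the robot touching nothing.
Of tile_a, tile_b, tile_c only 2 to 3 are there at a start; the rules pass over those that are not, and their reading is None.
At some moment in a run one of tile_a, tile_b, tile_c may be knocked a few centimetres aside while the robot is not near it.
It also fails if it takes over 210 s, if anything falls off the work surface, if the arm or the gripper's body presses on something with over 40 N, if the wrist force passes 120 N, or if a joint passes its speed limit or range.

## Working session

There is one attempt and no reset: what is moved stays moved. The work goes in short steps, Python scripts to look and compute and a shell command to move; the robot and the scene stay as the last step left them, time stands still between calls to the robot, and variables do not carry over. Pictures are saved under pics/ and viewed, at most 18 in all, crops included, and the job is handed in when it is done.

```bash
mkdir -p pics
cat > h.py <<'E'
import numpy as np,cv2
from workcell import telemetry,grab_frame,calibration,bot,outline_of,landmark_of
from scipy.spatial.transform import Rotation as R
def K(c): 
    f=192/np.tan(np.radians(c['fovy'])/2); return np.array([[f,0,c['cx']],[0,f,c['cy']],[0,0,1.]])
def world(c,uv,z):
    uv=np.asarray(uv,float).reshape(-1,1,2)
    n=cv2.undistortPoints(uv,K(c),np.array(c['dist']))[:,0]
    P=np.array(c['pose']); d=np.c_[n,np.ones(len(n))]@P[:3,:3].T; o=P[:3,3]
    return o+d*((z-o[2])/d[:,2])[:,None]
def proj(c,X):
    P=np.linalg.inv(np.array(c['pose'])); 
    return cv2.projectPoints(np.asarray(X,float).reshape(-1,3),cv2.Rodrigues(P[:3,:3])[0],P[:3,3],K(c),np.array(c['dist']))[0][:,0]
def save(name,im): cv2.imwrite('pics/'+name+'.png',im[:,:,::-1])
def st():
    s=telemetry.observe(); print(round(s['clock'],2),np.round(s['position'],4),np.round(s['tool_rot'],3),'F',np.round(s['force'],1),'w',round(s['grip_width'],4),'ff',s['finger_force']); return s
def rect(c,reg,z):
    "world rectangle of a region's top face at height z"
    cs,_=cv2.findContours(reg.astype(np.uint8),0,1); k=max(cs,key=cv2.contourArea).reshape(-1,2)
    w=world(c,k,z)[:,:2]; (x,y),(a,b),t=cv2.minAreaRect((w*1000).astype(np.float32))
    if a>b: a,b=b,a; t+=90
    return np.round([x/1000,y/1000],4),np.round([a,b],1),t  # t: direction deg of short side
E
python3 - <<'E'
from h import *
s=st(); print(np.round(s['qpos'],3))
for n in('scene','side'):
    im=grab_frame(n);save(n+'0',im);c=calibration(n);print(n,c['fovy'],c['dist'],np.round(c['pose'],3).tolist())
    for l in('tile_a','lane_1','knob_1'):
        for d in landmark_of(l,n): print(l,round(d['score'],2),np.round(d['xy']),np.round(world(c,d['xy'],{'t':0,'l':.04,'k':.138}[l[0]])[0],3))
    for d in outline_of('tile_a',n): print(d['score'],d['rect'],rect(c,d['region'],.009),rect(c,d['region'],.107))
E
```

```text
0.0 [ 0.1556 -0.6049  0.1951] [-3.141  0.     0.252] F [0.5 0.3 0.7] w 0.0854 ff 0.0
[ 1.249  0.522 -0.036  1.6    0.021  1.021 -0.113]
scene 42.30075008587945 [-0.21517942  0.          0.          0.          0.        ] [[0.815, -0.357, 0.457, -0.168], [-0.58, -0.484, 0.656, -1.117], [-0.013, -0.799, -0.601, 1.086], [0.0, 0.0, 0.0, 1.0]]
tile_a 0.72 [305. 280.] [ 0.526 -0.349  0.   ]
tile_a 0.6 [266. 287.] [ 0.415 -0.3    0.   ]
tile_a 0.55 [254. 163.] [0.773 0.27  0.   ]
knob_1 0.61 [214. 155.] [0.567 0.223 0.138]
knob_1 0.4 [236. 163.] [0.602 0.131 0.138]
0.85 [292.7, 263.6, 314.4, 295.6] (array([ 0.5227, -0.3503]), array([ 50.4, 123.4]), 147.3802146911621) (array([ 0.4599, -0.4201]), array([ 45.8, 112.2]), 147.38021850585938)
0.55 [340.0, 259.2, 364.4, 278.7] (array([ 0.6673, -0.4093]), array([64.7, 84. ]), 137.34875106811523) (array([ 0.5913, -0.4737]), array([58.8, 76.4]), 137.34845352172852)
side 47.60021876288948 [-0.16443614  0.          0.          0.          0.        ] [[-0.981, -0.094, 0.172, 0.382], [-0.195, 0.55, -0.812, 0.889], [-0.018, -0.83, -0.557, 0.769], [0.0, 
[... 496 characters left out ...]
 0.127 0.138]
0.94 [276.4, 170.1, 309.2, 203.4] (array([ 0.5043, -0.2446]), array([ 66.2, 151.2]), 159.49098205566406) (array([ 0.4886, -0.0984]), array([ 57.7, 131.7]), 159.49095916748047)
0.56 [119.7, 282.8, 175.1, 313.4] (array([0.7764, 0.2777]), array([ 58.5, 121.1]), 124.15563583374023) (array([0.7256, 0.3566]), array([ 50.9, 105.4]), 124.15563201904297)
0.5 [323.1, 233.3, 339.6, 243.0] (array([ 0.3654, -0.0107]), array([43. , 54.9]), 3.9259562492370605) (array([0.3676, 0.1054]), array([37.4, 47.9]), 3.9262657165527344)
0.44 [319.5, 171.3, 339.8, 184.6] (array([ 0.3931, -0.326 ]), array([55.1, 66.5]), 139.1601333618164) (array([ 0.3917, -0.1692]), array([48. , 57.9]), 139.1601333618164)
```

```bash
python3 -c "
import cv2,numpy as np
a=cv2.imread('pics/scene0.png');b=cv2.imread('pics/side0.png')
cv2.imwrite('pics/s1.png',cv2.resize(a[110:330,150:430],(763,600),interpolation=2))
cv2.imwrite('pics/s2.png',cv2.resize(b[140:340,100:360],(780,600),interpolation=2))"
```

```text
(no output)
```

View pics/s1.png

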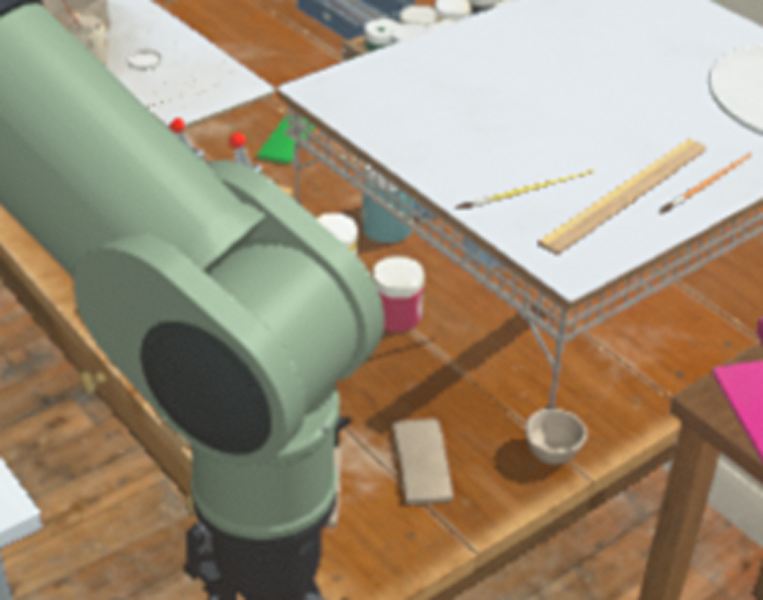

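View pics/s2.png

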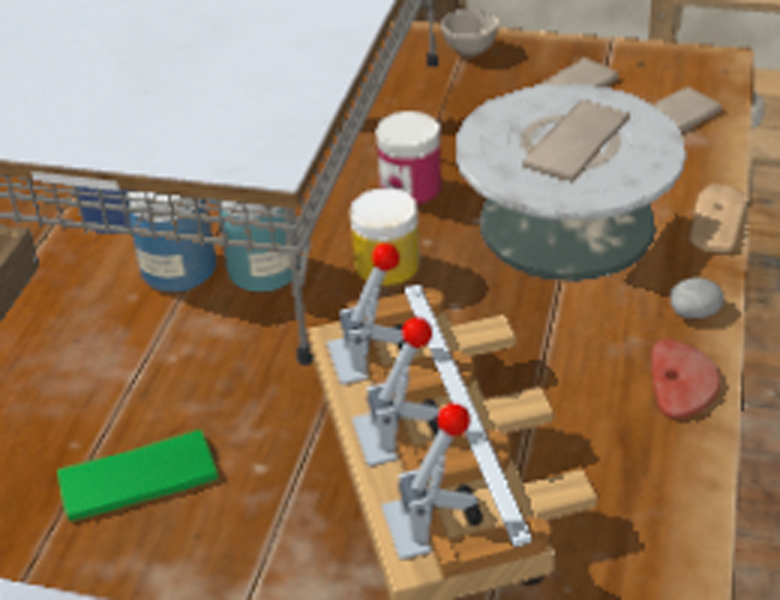

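The side view shows all three tiles present: a and b are beyond the wheel, and c is on top of it at about pixel (292,185). The three knobs are at about (250,279), (240,250) and (230,223), with all arms down. I'll move towards the tiles for a look with the wrist camera.

```bash
cat >> h.py <<'E'
def go(p,yaw=None,n=1,s=None):
    "tool-frame shift and yaw turn (about tool z) to target with tool down; per-row for n rows"
    s=s or telemetry.observe(); r=R.from_euler('xyz',s['tool_rot'])
    d=r.inv().apply(np.array(p)-s['position'])
    rv=np.zeros(3)
    if yaw is not None:
        y0=s['tool_rot'][2]; k=(yaw-y0+np.pi/2)%np.pi-np.pi/2
        rv=(r.inv()*R.from_euler('xyz',[np.pi,0,y0+k])).as_rotvec()
    print('shift',np.round(d,4),'turn',np.round(rv,3),'| /%d'%n,np.round(d/n,4),np.round(rv/n,3))
E
python3 - <<'E'
from h import *
c=calibration('side'); print(world(c,[[199,208],[238,142]],.19))
go([.45,-.30,.26],n=10)
E
```

```text
[[ 0.6675792   0.14998006  0.19      ]
 [ 0.65216028 -0.16976494  0.19      ]]
shift [ 0.3611 -0.2223 -0.0644] turn [0. 0. 0.] | /10 [ 0.0361 -0.0222 -0.0064] [0. 0. 0.]
```

```bash
python3 -m inch '[[0.036,-0.022,-0.006,0,0,0,0],[0.036,-0.022,-0.006,0,0,0,0],[0.036,-0.022,-0.006,0,0,0,0],[0.036,-0.022,-0.006,0,0,0,0],[0.036,-0.022,-0.006,0,0,0,0]]'; python3 -m inch '[[0.036,-0.022,-0.006,0,0,0,0],[0.036,-0.022,-0.006,0,0,0,0],[0.036,-0.022,-0.006,0,0,0,0],[0.036,-0.022,-0.006,0,0,0,0],[0.036,-0.022,-0.006,0,0,0,0]]'
python3 - <<'E'
from h import *
s=st(); c=calibration('wrist'); save('w1',grab_frame('wrist'))
P=np.array(c['pose']);print(np.round(P,3).tolist(),c['fovy'],c['dist'])
for d in outline_of('tile_a','wrist'): print(round(d['score'],2),np.round(d['rect']),rect(c,d['region'],.009),rect(c,d['region'],.107))
E
```

```text
clock: 1.0
position: [0.3036, -0.4526, 0.226]
tool_rot: [3.141, -0.0, 0.252]
force: [1.0, -1.4, 0.7]
grip_width: 0.0853
finger_force: 0.0
clock: 1.5
position: [0.4506, -0.3012, 0.2561]
tool_rot: [3.141, -0.0, 0.252]
force: [-0.4, -1.6, -0.1]
grip_width: 0.0856
finger_force: 0.0
1.5 [ 0.4506 -0.3012  0.2561] [ 3.141 -0.     0.252] F [-0.4 -1.6 -0.1] w 0.0856 ff 0.0
[[0.248, -0.921, -0.302, 0.527], [-0.969, -0.236, -0.078, -0.281], [0.001, 0.312, -0.95, 0.434], [0.0, 0.0, 0.0, 1.0]] 58.68370383299562 [-0.00452434  0.          0.          0.          0.        ]
0.75 [  0.  14. 122. 135.] (array([ 0.476 , -0.0487]), array([ 66.9, 152.7]), 160.32501220703125) (array([ 0.4878, -0.1022]), array([ 51.5, 117.6]), 160.32504272460938)
```

View pics/w1.png

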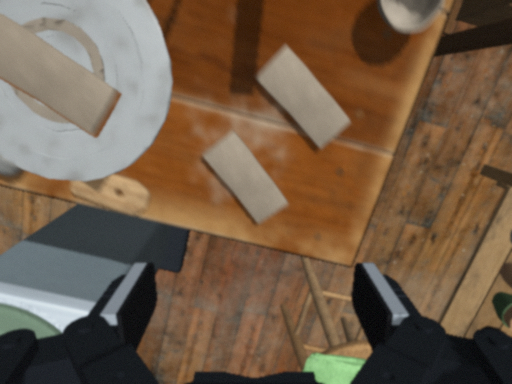

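The picture shows tile a near (245,177), tile b near (303,97) and tile c on the wheel at top left. The arms must be opened first, so I'll go to the board and measure it.

Run:
```python
from h import *
go([.44,.155,.27],.4625,n=10)
```

```text
shift [ 0.1027 -0.4413 -0.0131] turn [-0.    -0.003 -0.204] | /10 [ 0.0103 -0.0441 -0.0013] [-0.   -0.   -0.02]
```

```bash
python3 -m inch '[[0.010,-0.044,-0.002,0,0,0,0],[0.010,-0.044,-0.001,0,0,0,0],[0.010,-0.044,-0.001,0,0,0,0],[0.010,-0.044,-0.001,0,0,0,0],[0.010,-0.044,-0.001,0,0,0,0]]' >/dev/null; python3 -m inch '[[0.010,-0.044,-0.001,0,0,0,0],[0.010,-0.044,-0.001,0,0,0,0],[0.010,-0.044,-0.001,0,0,0,0],[0.010,-0.044,-0.001,0,0,0,0],[0.010,-0.044,-0.001,0,0,0,0]]' >/dev/null;  python3 -m inch '[[0,0,0,0,0,-0.1,1],[0,0,0,0,0,-0.1,1],[0,0,0,0,0,0,1],[0,0,0,0,0,0,1]]'
python3 - <<'E'
from h import *
s=st(); c=calibration('wrist'); save('w2',grab_frame('wrist'))
for l,z in(('lane_1',.04),('knob_1',.138),('hold_1',.074)):
    for d in landmark_of(l,'wrist'): print(l,round(d['score'],2),np.round(d['xy'],1),np.round(world(c,d['xy'],z)[0],4))
E
```

```text
clock: 3.0
position: [0.4369, 0.1481, 0.2666]
tool_rot: [3.142, -0.0, 0.448]
force: [0.2, -0.5, 0.3]
grip_width: 0.0283
finger_force: 0.0
3.0 [0.4369 0.1481 0.2666] [ 3.142 -0.     0.448] F [ 0.2 -0.5  0.3] w 0.0283 ff 0.0
lane_1 0.89 [168.2  70.4] [0.482 0.276 0.04 ]
lane_1 0.88 [246.6  66.1] [0.5237 0.1993 0.04  ]
lane_1 0.58 [326.6  63.4] [0.5645 0.1207 0.04  ]
knob_1 0.97 [129.9   6.8] [0.5197 0.2985 0.138 ]
knob_1 0.89 [241.7   2.1] [0.5614 0.2192 0.138 ]Traceback (most recent call last):
  File "<stdin>", line 4, in <module>
ValueError: it knows: bowl, drying_board, kidney, knob, lane, pebble, pot_mustard, pot_pink, tile, wood_rib
```

View pics/w2.png

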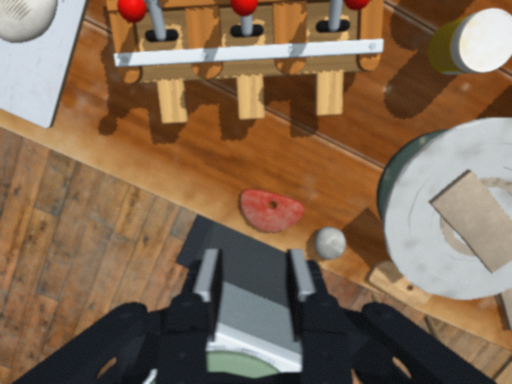

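Run:
```python
from h import *
im=cv2.imread('pics/w2.png')[:,:,::-1]; c=calibration('wrist')
hsv=cv2.cvtColor(np.ascontiguousarray(im),cv2.COLOR_RGB2HSV).astype(int)
m=(hsv[...,1]<45)&(hsv[...,2]>150); m[:35]=0;m[75:]=0;m[:,:105]=0;m[:,390:]=0
n,l,s,_=cv2.connectedComponentsWithStats(m.astype(np.uint8)); k=1+np.argmax(s[1:,4]); m=l==k
print(s[k],rect(c,m,.061))
# front edge line of the strip: bottom-most pixel per column
cols=np.arange(125,372,4); rows=np.array([np.where(m[:,u])[0].max()+.5 for u in cols if m[:,u].any()])
w=world(c,np.c_[cols,rows],.061); p=np.polyfit(w[:,1],w[:,0],1); r=w[:,0]-np.polyval(p,w[:,1]); k=abs(r)<.002;p=np.polyfit(w[k,1],w[k,0],1);print('front edge yaw',np.arctan(-p[0]),k.sum(),len(k))
for y in(.276,.1993,.1207): print(np.polyval(p,y),y)
big=cv2.resize(im[0:130,100:400],(780,338),interpolation=cv2.INTER_CUBIC);save('w2c',big)
```

```text
[ 114   39  270   27 3527] (array([0.5355, 0.2033]), array([ 13.8, 279.5]), 28.559978485107422)
front edge yaw 0.4983700764777297 60 62
0.48861430016992663 0.276
0.5303535199563308 0.1993
0.5731266969473526 0.1207
```

View pics/w2c.png

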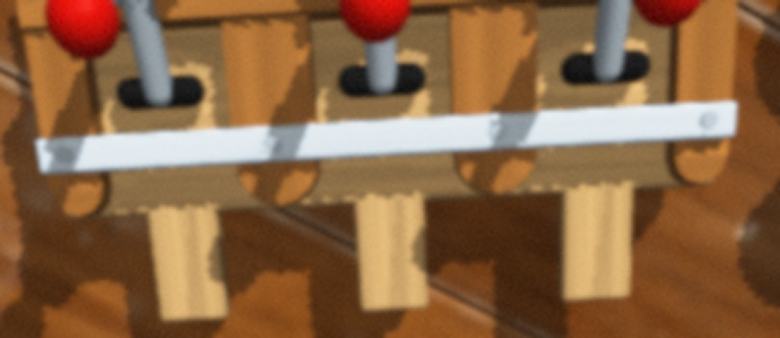

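```bash
cat >> h.py <<'E'
B=np.array([.5654,.2196,0]);BY=.4984
def b2w(x,y,z): return B+R.from_euler('z',BY).apply([x,y,z])
E
python3 - <<'E'
from h import *
c=calibration('wrist')
for i,y in((1,.09),(2,0),(3,-.09)):
    print(i,np.round(proj(c,[b2w(-.1035,y+.015,.04),b2w(-.1035,y-.015,.04),b2w(-.0575,y+.015,.04),b2w(-.0575,y-.015,.04),b2w(-.0025,y,.138)]),1).tolist(), np.round(b2w(-.0025,y,.138),4))
s=st()
for y in(.09,0,-.09): go(b2w(-.05,y,.128),BY,s=s)
E
```

```text
1 [[161.3, 123.3], [187.0, 122.0], [155.9, 81.7], [182.4, 80.2], [131.6, 6.8]] [0.5202 0.2975 0.138 ]
2 [[238.4, 119.3], [264.3, 118.0], [235.8, 77.4], [262.6, 76.0], [243.9, 0.3]] [0.5632 0.2184 0.138 ]
3 [[316.1, 115.4], [342.1, 114.1], [316.4, 73.2], [343.3, 71.7], [357.3, -6.0]] [0.6062 0.1394 0.138 ]
3.15 [0.4369 0.1482 0.2667] [ 3.142 -0.     0.449] F [ 0.   0.3 -0.2] w 0.005 ff 0.0
shift [ 0.0924 -0.0959  0.1387] turn [ 0.    -0.    -0.049] | /1 [ 0.0924 -0.0959  0.1387] [ 0.    -0.    -0.049]
shift [ 0.0968 -0.006   0.1387] turn [ 0.    -0.    -0.049] | /1 [ 0.0968 -0.006   0.1387] [ 0.    -0.    -0.049]
shift [0.1012 0.0839 0.1387] turn [ 0.    -0.    -0.049] | /1 [0.1012 0.0839 0.1387] [ 0.    -0.    -0.049]
```

```bash
sed -i 's/^B=.*/B=np.array([.5652,.2192,0]);BY=.4984/' h.py
cat >> h.py <<'E'
def bf(p): return R.from_euler('z',-BY).apply(np.asarray(p)-B)
def bst(): s=st(); print('board frame',np.round(bf(s['position']),4),'dyaw',round(s['tool_rot'][2]-BY,4)); return s
E
python3 -m inch '[[0,0,0,0,0,-0.05,1],[0,0,0,0,0,0,1]]' >/dev/null; python3 -c "
from h import *
bst()"
```

```text
3.35 [0.4368 0.1483 0.2666] [-3.142 -0.     0.501] F [ 0.1 -1.2  0. ] w 0.0003 ff 0.0
board frame [-0.1466 -0.0009  0.2666] dyaw 0.0029
```

```bash
python3 -m inch '[[0.032,0,0.035,0,0,0,1],[0.032,0,0.035,0,0,0,1],[0.032,0,0.035,0,0,0,1],[0,0,0.035,0,0,0,1],[0,0,0,0,0,0,1]]' ; python3 -m inch '[[0.02,0,0,0,0,0,1],[0.02,0,0,0,0,0,1],[0.02,0,0,0,0,0,1],[0.015,0,0,0,0,0,1],[0.012,0,0,0,0,0,1]]'; python3 -m inch '[[0.005,0,0,0,0,0,1],[0,0,0,0,0,0,1]]'
python3 -c "
from h import *
bst()"
```

```text
clock: 3.85
position: [0.5188, 0.1939, 0.1226]
tool_rot: [-3.14, 0.007, 0.5]
force: [-0.6, 0.1, -0.3]
grip_width: 0.0001
finger_force: 0.0
clock: 4.35
position: [0.5982, 0.2368, 0.129]
tool_rot: [3.141, -0.002, 0.5]
force: [-0.1, 0.5, -0.7]
grip_width: -0.0
finger_force: 0.0
clock: 4.55
position: [0.6019, 0.239, 0.128]
tool_rot: [3.142, -0.001, 0.501]
force: [-1.0, 0.8, -0.7]
grip_width: -0.0002
finger_force: 0.0
4.55 [0.6019 0.239  0.128 ] [ 3.142e+00 -1.000e-03  5.010e-01] F [-1.   0.8 -0.7] w -0.0002 ff 0.0
board frame [ 0.0417 -0.0002  0.128 ] dyaw 0.0024
```

```bash
python3 -m inch '[[-0.046,0,0,0,0,0,1],[-0.046,0,0,0,0,0,1],[0,-0.045,0,0,0,0,1],[0,-0.045,0,0,0,0,1],[0,0,0,0,0,0,1]]' ; python3 -m inch '[[0.02,0,0,0,0,0,1],[0.02,0,0,0,0,0,1],[0.02,0,0,0,0,0,1],[0.015,0,0,0,0,0,1],[0.012,0,0,0,0,0,1]]' >/dev/null; python3 -m inch '[[0.005,0,0,0,0,0,1],[0,0,0,0,0,0,1]]'
python3 -c "
from h import *
bst()"
```

```text
clock: 5.05
position: [0.4742, 0.2785, 0.1281]
tool_rot: [-3.139, -0.002, 0.508]
force: [0.2, -0.2, -0.1]
grip_width: 0.0001
finger_force: 0.0
clock: 5.75
position: [0.5583, 0.3176, 0.1269]
tool_rot: [-3.142, -0.0, 0.501]
force: [-0.9, -0.7, -0.4]
grip_width: -0.0003
finger_force: 0.0
5.75 [0.5583 0.3176 0.1269] [-3.142 -0.     0.501] F [-0.9 -0.7 -0.4] w -0.0003 ff 0.0
board frame [0.0409 0.0897 0.1269] dyaw 0.003
```

```bash
python3 -m inch '[[-0.046,0,0,0,0,0,1],[-0.046,0,0,0,0,0,1],[0,0.045,0,0,0,0,1],[0,0.045,0,0,0,0,1],[0,0.045,0,0,0,0,1]]' >/dev/null; python3 -m inch '[[0,0.045,0,0,0,0,1],[0,0,0,0,0,0,1]]'; python3 -c "
from h import *
bst()"
```

```text
clock: 6.45
position: [0.5659, 0.1089, 0.1266]
tool_rot: [3.139, 0.001, 0.494]
force: [-0.7, 1.6, 0.2]
grip_width: -0.0002
finger_force: 0.0
6.45 [0.5659 0.1089 0.1266] [3.139e+00 1.000e-03 4.940e-01] F [-0.7  1.6  0.2] w -0.0002 ff 0.0
board frame [-0.0522 -0.0972  0.1266] dyaw -0.0046
```

```bash
python3 -m inch '[[0.02,-0.006,-0.005,0,0,0,1],[0.02,0,0,0,0,0,1],[0.02,0,0,0,0,0,1],[0.015,0,0,0,0,0,1],[0.012,0,0,0,0,0,1]]' >/dev/null; python3 -m inch '[[0.005,0,0,0,0,0,1],[0,0,0,0,0,0,1]]'; python3 -m inch '[[-0.046,0,0,0,0,0,1],[-0.046,0,0,0,0,0,0],[-0.035,0,-0.04,0,0,0,0],[-0.035,0,-0.04,0,0,0,0],[-0.03,0,-0.04,0,0,0,0]]'; python3 -c "
from h import *
bst();im=grab_frame('wrist');c=calibration('wrist')
for d in landmark_of('knob_1','wrist'): print(d,bf(world(c,d['xy'],.134)[0]))
import cv2
a=grab_frame('side');cv2.imwrite('pics/t.png',np.hstack([cv2.resize(im[:192],(512,192)),cv2.resize(a[190:350,150:300],(205,192))])[:,:,::-1])
for d in landmark_of('knob_1','side'): print(d,bf(world(calibration('side'),d['xy'],.134)[0]))
"
```

```text
clock: 7.15
position: [0.6416, 0.1655, 0.1316]
tool_rot: [-3.141, 0.0, 0.502]
force: [-0.0, 0.3, -1.1]
grip_width: -0.0001
finger_force: 0.0
clock: 7.65
position: [0.4747, 0.0737, 0.2477]
tool_rot: [3.141, 0.001, 0.501]
force: [0.9, -0.8, 1.4]
grip_width: 0.0584
finger_force: 0.0
7.65 [0.4747 0.0737 0.2477] [3.141e+00 1.000e-03 5.010e-01] F [ 0.9 -0.8  1.4] w 0.0584 ff 0.0
board frame [-0.1491 -0.0845  0.2477] dyaw 0.0028
{'xy': [229.6, 221.8], 'score': 0.81} [-0.01097282 -0.10916541  0.134     ]
{'xy': [249.9, 277.5], 'score': 0.76} [-0.00412048  0.07834681  0.134     ]
{'xy': [240.3, 251.9], 'score': 0.63} [-0.00652415 -0.00102795  0.134     ]
```

View pics/t.png

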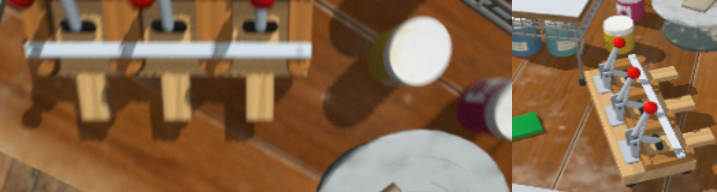

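All three arms are still down: the knobs haven't moved in either view. I'll repeat the push on lane 2 in small steps and watch.

```bash
python3 -m inch '[[0.033,-0.040,0.045,0,0,0,1],[0.033,-0.041,0.045,0,0,0,1],[0.033,0,0.035,0,0,0,1],[0,0,0,0,0,0,1],[0,0,0,0,0,0,1]]'; python3 -c "
from h import *
bst()"
for i in 1 2 3; do python3 -m inch '[[0.02,0,0,0,0,0,1],[0,0,0,0,0,0,1]]' |egrep 'pos|force'; done; python3 -c "
from h import *
bst();a=grab_frame('side');save('t2',cv2.resize(a[190:350,150:350],(750,600),interpolation=2))"
```

```text
clock: 8.35
position: [0.5187, 0.1657, 0.1444]
tool_rot: [-3.14, 0.004, 0.503]
force: [-0.5, -0.1, 0.7]
grip_width: 0.0123
finger_force: 0.0
8.35 [0.5187 0.1657 0.1444] [-3.14   0.004  0.503] F [-0.5 -0.1  0.7] w 0.0123 ff 0.0
board frame [-0.0664 -0.0248  0.1444] dyaw 0.0046
position: [0.5386, 0.1754, 0.1473]
force: [-0.8, 0.8, 0.2]
finger_force: 0.0
position: [0.556, 0.1849, 0.1474]
force: [-0.5, -0.2, -0.2]
finger_force: 0.0
position: [0.5732, 0.1944, 0.1472]
force: [-1.4, -0.3, -0.4]
finger_force: 0.0
8.95 [0.5732 0.1944 0.1472] [-3.142e+00 -1.000e-03  5.010e-01] F [-1.4 -0.3 -0.4] w -0.0 ff 0.0
board frame [-0.0048 -0.0256  0.1472] dyaw 0.0031
```

View pics/t2.png

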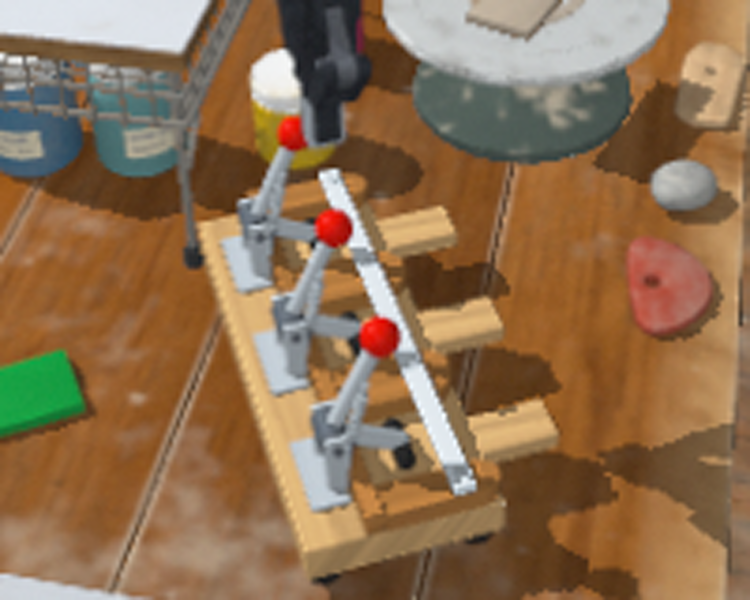

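```bash
python3 -c "
from h import *
s=bst();c=calibration('side')
print('tcp',proj(c,s['position']))
for y in(.09,0,-.09): print(y,proj(c,[b2w(-.0025,y,.138),b2w(-.1035,y,.04)]).tolist())
im=grab_frame('wrist');save('t3',im)
"
```

```text
9.0 [0.5723 0.1939 0.147 ] [ 3.142 -0.     0.502] F [-0.8 -0.6 -1.5] w 0.0001 ff 0.0
board frame [-0.0059 -0.0256  0.147 ] dyaw 0.0032
tcp [[236.70433241 240.27581762]]
0.09 [[250.76587893190973, 280.29017107346135], [296.2496758666124, 300.9849868373596]]
0 [[238.55070138531678, 251.22320848345933], [282.03545086759954, 273.112081601916]]
-0.09 [[228.04862285355455, 226.08487264335247], [269.5479926013785, 248.57537466068183]]
```

View pics/t3.png

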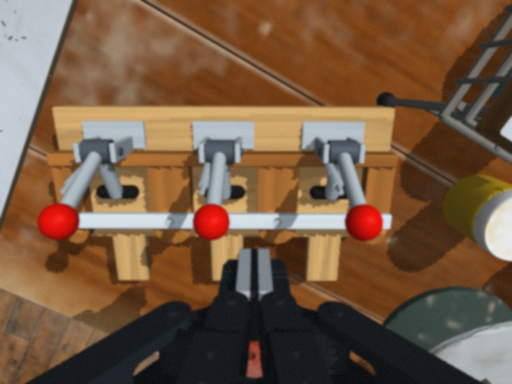

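```bash
python3 -c "
from h import *
s=telemetry.observe();c=calibration('wrist')
r=R.from_euler('xyz',s['tool_rot']);p=np.array(s['position'])
for dz in(-.06,-.04,-.02,0): print(dz,proj(c,p+r.apply([0,0,dz])),proj(calibration('side'),p+r.apply([0,0,dz])))
for y in(.09,0,-.09): print(y,proj(c,[b2w(-.0025,y,.138),b2w(-.1035,y,.04)]).tolist())
P=np.array(c['pose']);print(np.round(P,3).tolist(), r.inv().apply(P[:3,3]-p))
Q=r.inv().as_matrix()@P[:3,:3];print(np.round(Q,3))
"
```

```text
-0.06 [[255.34429271 293.88607305]] [[235.7181882  218.51711855]]
-0.04 [[255.16002081 268.62140293]] [[236.1297392  225.94567277]]
-0.02 [[255.01564195 248.82959461]] [[236.5328132  233.18600282]]
0 [[254.89947665 232.90747694]] [[236.9275578  240.24320877]]
0.09 [[58.95332770192314, 220.30266285310628], [133.12691291795397, 280.3232896351228]]
0 [[211.39039679718297, 220.64686677406146], [227.35890186304366, 280.54077802553684]]
-0.09 [[363.8929441318409, 220.95047795219705], [321.5826000766615, 280.7014100165775]]
[[0.48, -0.833, -0.273, 0.641], [-0.877, -0.456, -0.15, 0.232], [0.0, 0.312, -0.95, 0.325], [0.0, 0.0, 0.0, 1.0]] [ 0.07932297 -0.00053679 -0.17835941]
[[-0.001 -0.95  -0.312]
 [ 1.    -0.001  0.   ]
 [-0.    -0.312  0.95 ]]
```

Projecting the TCP shows the board fit is right to a pixel. The visible fingertips are about 35 mm behind the reported TCP, so my pushes passed over the knobs. I'll push again, lower.

```bash
python3 -m inch '[[-0.025,-0.013,0,0,0,0,1],[-0.025,-0.013,0,0,0,0,1],[0,0,0.025,0,0,0,1],[0,0,0.022,0,0,0,1],[0,0,0,0,0,0,1]]' | grep pos; for i in 1 2 ; do python3 -m inch '[[0.02,0,0,0,0,0,1],[0,0,0,0,0,0,1]]' |egrep 'pos|force'; done;  python3 -m inch '[[0.02,0,0,0,0,0,1],[0.02,0,0,0,0,0,1],[0.02,0,0,0,0,0,1],[0,0,0,0,0,0,1]]' |egrep 'pos|force'; python3 -c "
from h import *
bst();a=grab_frame('side')
b=grab_frame('wrist');save('t4',np.hstack([cv2.resize(a[190:350,150:310],(384,384)),b[:,100:]]))
for n in('side','wrist'):
  for d in landmark_of('knob_1',n): print(n,d['score'],d['xy'],bf(world(calibration(n),d['xy'],.134)[0]))"
```

```text
position: [0.5142, 0.1916, 0.098]
position: [0.5351, 0.2033, 0.1008]
force: [-0.1, 0.1, 0.3]
finger_force: 0.0
position: [0.5517, 0.2123, 0.1004]
force: [-2.2, -2.1, -2.2]
finger_force: 1.2
position: [0.6043, 0.2413, 0.1]
force: [-0.8, -0.9, -0.0]
finger_force: 0.0
10.35 [0.6043 0.2413 0.1   ] [-3.141 -0.     0.502] F [-0.8 -0.9 -0. ] w -0.0001 ff 0.0
board frame [0.0449 0.0008 0.1   ] dyaw 0.0033
side 0.81 [252.0, 278.6] [-0.0072334   0.08259418  0.134     ]
side 0.68 [228.2, 223.2] [-0.00653573 -0.10511377  0.134     ]
side 0.64 [210.1, 256.9] [ 0.05889934 -0.00595295  0.134     ]
wrist 0.78 [75.3, 346.1] [-0.00575592  0.09381552  0.134     ]
wrist 0.78 [253.9, 216.5] [0.06664344 0.00118415 0.134     ]
wrist 0.6 [430.0, 347.6] [-0.00631307 -0.09072103  0.134     ]
```

View pics/t4.png

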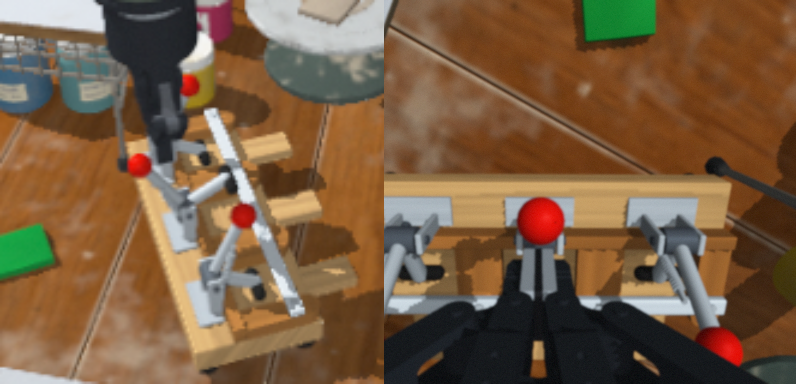

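Arm 2 is now right back. Next is lane 1.

```bash
python3 -m inch '[[-0.032,0,0,0,0,0,1],[-0.032,0,0,0,0,0,1],[-0.031,0,0,0,0,0,1],[0,-0.03,0,0,0,0,1],[0,-0.03,0,0,0,0,1]]' | grep pos;python3 -m inch '[[0,-0.03,0,0,0,0,1],[0,0,0,0,0,0,1]]' | grep pos; python3 -c "
from h import *
bst()"; python3 -m inch '[[0.02,0,0,0,0,0,1],[0.02,0,0,0,0,0,1],[0.02,0,0,0,0,0,1],[0.02,0,0,0,0,0,1],[0.017,0,0,0,0,0,1]]' >/dev/null; python3 -m inch '[[0,0,0,0,0,0,1],[0,0,0,0,0,0,1]]'|egrep 'pos|forc'
python3 -m inch '[[-0.032,0,0,0,0,0,1],[-0.032,0,0,0,0,0,1],[-0.031,0,0,0,0,0,1],[0,0,0,0,0,0,1]]'|grep pos;  python3 -c "
from h import *
bst()
grab_frame('wrist');grab_frame('side')
for n in('side','wrist'):
  for d in landmark_of('knob_1',n): print(n,d['score'],d['xy'],bf(world(calibration(n),d['xy'],.134)[0]))"
```

```text
position: [0.4909, 0.2469, 0.1003]
position: [0.4747, 0.2776, 0.1003]
11.25 [0.4747 0.2776 0.1003] [-3.14e+00 -1.00e-03  5.07e-01] F [ 0.6 -0.1 -0. ] w 0.0001 ff 0.0
board frame [-0.0516  0.0945  0.1003] dyaw 0.0081
position: [0.5621, 0.32, 0.0995]
force: [-1.3, -1.1, 0.3]
finger_force: 0.4
position: [0.4762, 0.2728, 0.1]
12.35 [0.4762 0.2728 0.1   ] [3.14e+00 1.00e-03 5.02e-01] F [ 1.2  0.2 -0. ] w -0.0002 ff 0.0
board frame [-0.0526  0.0896  0.1   ] dyaw 0.0038
side 0.77 [211.8, 258.8] [0.05674575 0.00091314 0.134     ]
side 0.74 [217.6, 288.3] [0.06466634 0.0868609  0.134     ]
side 0.61 [228.7, 224.2] [-0.00671163 -0.10113034  0.134     ]
```

```bash
python3 -m inch '[[0,0.03,0,0,0,0,1],[0,0.03,0,0,0,0,1],[0,0.03,0,0,0,0,1],[0,0.03,0,0,0,0,1],[0,0.03,0,0,0,0,1]]' | grep pos;python3 -m inch '[[0,0.03,0,0,0.15,0,1],[0,0,0,0,0.15,0,1],[0,0,0,0,0.15,0,1],[0,0,0,0,0,0,1]]' | grep pos; python3 -c "
from h import *
bst()"; python3 -m inch '[[0.018,0,0.0087,0,0,0,1],[0.018,0,0.0087,0,0,0,1],[0.018,0,0.0087,0,0,0,1],[0.018,0,0.0087,0,0,0,1],[0.018,0,0.0087,0,0,0,1]]' |egrep 'pos|forc'; python3 -m inch '[[0,0,0,0,0,0,1],[0,0,0,0,0,0,1]]'|egrep 'pos|forc'
 python3 -c "
from h import *
bst()
grab_frame('wrist');grab_frame('side')
for n in('side','wrist'):
  for d in landmark_of('knob_1',n): print(n,d['score'],d['xy'],bf(world(calibration(n),d['xy'],.134)[0]))"
```

```text
position: [0.5523, 0.1427, 0.0995]
position: [0.5692, 0.1102, 0.0973]
13.45 [0.5692 0.1102 0.0973] [ 3.122 -0.373  0.499] F [0.4 0.2 0.5] w -0.0003 ff 0.0
board frame [-0.0485 -0.0977  0.0973] dyaw 0.0008
position: [0.6594, 0.1601, 0.09]
force: [1.0, 0.5, 0.1]
finger_force: 0.0
position: [0.6585, 0.1598, 0.0899]
force: [-0.2, -0.1, -0.2]
finger_force: 0.0
14.15 [0.6585 0.1598 0.0899] [ 3.124 -0.371  0.5  ] F [-0.2 -0.1 -0.2] w -0.0 ff 0.0
board frame [ 0.0535 -0.0968  0.0899] dyaw 0.0012
side 0.73 [217.5, 290.5] [0.06621376 0.09246993 0.134     ]
side 0.59 [211.8, 260.1] [0.05763163 0.00481056 0.134     ]
side 0.5 [198.8, 232.6] [ 0.06590622 -0.09305274  0.134     ]
wrist 0.8 [33.0, 210.3] [0.06538468 0.0009495  0.134     ]
wrist 0.68 [240.3, 210.9] [ 0.06457186 -0.09016107  0.134     ]
```

All three arms are right back. I'll go and look at tile c on the wheel.

```bash
python3 -m inch '[[-0.036,0,-0.02,0,0,0,0],[-0.036,0,-0.02,0,0,0,0],[-0.036,0,-0.035,0,-0.125,0,0],[0,0,-0.04,0,-0.125,0,0],[0,0,-0.04,0,-0.12,0,0]]'|grep pos; python3 -c "
from h import *
s=bst();print(np.round(s['qpos'],2));go([.42,-.12,.27],.9,n=5)"
```

```text
position: [0.5349, 0.0918, 0.1847]
14.85 [0.5349 0.0918 0.1847] [ 3.12  -0.045  0.49 ] F [ 1.  -1.4 -0.7] w 0.0723 ff 0.0
board frame [-0.0875 -0.0974  0.1847] dyaw -0.0083
[ 0.24  0.45 -0.7   1.85  0.38  0.93 -1.72]
shift [-0.1971  0.1348 -0.0914] turn [ 0.031 -0.04  -0.41 ] | /5 [-0.0394  0.027  -0.0183] [ 0.006 -0.008 -0.082]
```

```bash
python3 -m inch '[[-0.04,0.027,-0.02,0,0,0,0],[-0.04,0.027,-0.02,0,0,0,0],[-0.04,0.027,-0.02,0,0,0,0],[-0.04,0.027,-0.02,0,0,0,0],[-0.04,0.027,-0.02,0,0,0,0]]'|grep pos; python3 -m inch '[[0,0,0,0.03,-0.04,-0.14,0],[0,0,0,0,0,-0.14,0],[0,0,0,0,0,-0.14,0],[0,0,0,0,0,0,0]]'|grep pos; python3 -c "
from h import *
s=st();print(np.round(s['qpos'],2)); c=calibration('wrist'); im=grab_frame('wrist');save('w5',im)
for d in outline_of('tile_a','wrist'): print(round(d['score'],2),np.round(d['rect']),rect(c,d['region'],.009),rect(c,d['region'],.107))"
```

```text
position: [0.4222, -0.1126, 0.2726]
position: [0.4234, -0.1114, 0.2719]
15.75 [ 0.4234 -0.1114  0.2719] [-3.141 -0.009  0.913] F [-0.5  0.6 -0.5] w 0.0855 ff 0.0
[ 0.82  0.19 -0.78  1.93  0.14  1.07 -0.68]
0.8 [305. 224. 349. 296.] (array([ 0.4119, -0.3006]), array([ 52.3, 118.9]), 142.02448272705078) (array([ 0.4249, -0.2449]), array([40.7, 92.6]), 142.02450561523438)
0.58 [396. 195. 436. 280.] (array([ 0.5249, -0.3435]), array([ 53. , 121.2]), 148.37896347045898) (array([ 0.5128, -0.2783]), array([41.2, 94.3]), 148.37898635864258)
```

View pics/w5.png

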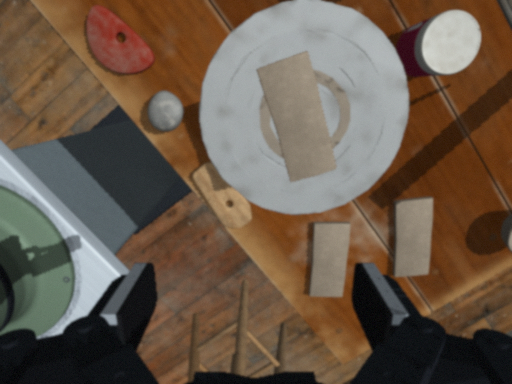

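```bash
python3 -c "
from h import *
c=calibration('wrist'); w=world(c,[[258,70],[307,51],[336,167],[290,182]],.107); print(np.round(w,4))
(x,y),s,t=cv2.minAreaRect((w[:,:2]*1000).astype(np.float32));print(x,y,s,t)
L=(w[0]+w[1]-w[2]-w[3]);yaw=np.arctan2(L[1],L[0]);m=w.mean(0);print('long yaw',yaw,m, np.linalg.norm(L)/2)
go(m-.035*np.array([np.cos(yaw),np.sin(yaw),0])+[0,0,.02],yaw)
"
```

```text
[[ 0.4847 -0.038   0.107 ]
 [ 0.5308 -0.053   0.107 ]
 [ 0.4904 -0.1611  0.107 ]
 [ 0.4438 -0.1448  0.107 ]]
487.27899169921875 -98.89356994628906 (116.48115539550781, 49.37045669555664) 69.50192260742188
long yaw 1.2088007013275237 [ 0.48741963 -0.09921274  0.107     ] 0.11493627491887946
shift [0.0143 0.0534 0.1449] turn [ 0.    -0.009 -0.303] | /1 [0.0143 0.0534 0.1449] [ 0.    -0.009 -0.303]
```

```bash
python3 -m inch '[[0.005,0.018,0.04,0,0,0,0],[0.005,0.018,0.04,0,0,0,0],[0.004,0.017,0.04,0,0,0,0],[0,0,0,0,-0.009,-0.15,0],[0,0,0,0,0,-0.15,0]]'|grep pos; python3 -m inch '[[0,0,0.01,0,0,0,0],[0,0,0.005,0,0,0,0],[0,0,0,0,0,0,0]]' |egrep 'pos|rot|force'; python3 -c "
from h import *
st(); c=calibration('wrist'); im=grab_frame('wrist');save('w6',im)
"
```

```text
position: [0.4745, -0.131, 0.1506]
position: [0.4742, -0.1318, 0.1361]
tool_rot: [-3.14, 0.0, 1.206]
force: [-0.8, 0.2, 0.5]
finger_force: 0.0
16.65 [ 0.4742 -0.1318  0.1361] [-3.14   0.     1.206] F [-0.8  0.2  0.5] w 0.0851 ff 0.0
```

View pics/w6.png

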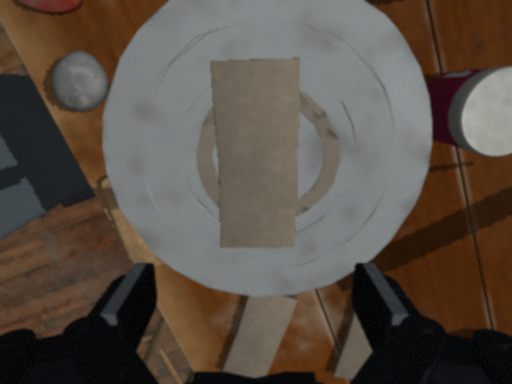

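```bash
python3 -m inch '[[0,0,0.01,0,0,0,0],[0,0,0.01,0,0,0,0],[0,0,0,0,0,0,0]]' |egrep 'pos|force';python3 -m inch '[[0,0,0.01,0,0,0,0],[0,0,0,0,0,0,0]]' |egrep 'pos|force'; python3 -c "
from h import *
s=st(); c=calibration('side'); a=grab_frame('side');u=proj(c,s['position'])[0];print(u)
x,y=int(u[0]),int(u[1]);x0,y0=max(x-60,0),max(y-60,0)
save('t7',np.hstack([cv2.resize(a[y0:y0+90,x0:x0+120],(600,450),interpolation=2)]))"
```

```text
position: [0.474, -0.1317, 0.1155]
force: [0.7, -0.1, 0.7]
finger_force: 0.0
position: [0.4742, -0.1317, 0.1058]
force: [-0.2, -0.1, 0.7]
finger_force: 0.0
17.2 [ 0.4742 -0.1317  0.1058] [-3.14 -0.    1.21] F [-0.2 -0.1  0.7] w 0.0855 ff 0.0
[298.10824969 179.91703429]
```

View pics/t7.png

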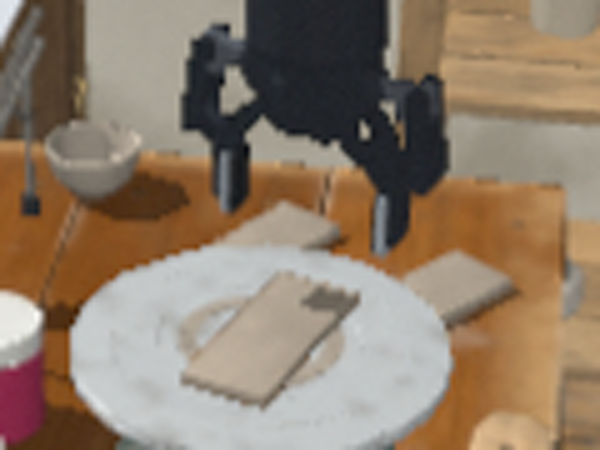

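```bash
python3 -m inch '[[0,0,0.01,0,0,0,0],[0,0,0.01,0,0,0,0],[0,0,0.01,0,0,0,0],[0,0,0,0,0,0,0]]' |egrep 'pos|force';python3 -m inch '[[0,0,0.008,0,0,0,0],[0,0,0,0,0,0,0]]' |egrep 'pos|force';python3 -m inch '[[0,0,0.004,0,0,0,0],[0,0,0,0,0,0,0]]' |egrep 'pos|force'
```

```text
position: [0.474, -0.1315, 0.0754]
force: [-0.5, 0.0, 1.1]
finger_force: 0.0
position: [0.4744, -0.1317, 0.0681]
force: [-0.2, -0.1, -0.3]
finger_force: 0.0
position: [0.4747, -0.1318, 0.0646]
force: [-0.3, 0.5, -0.7]
finger_force: 0.0
```

```bash
python3 -m inch '[[0,0,0,0,0,0,0.25],[0,0,0,0,0,0,0.25],[0,0,0,0,0,0,0.25]]' |egrep 'pos|force|width';for i in 1 2 3; do python3 -m inch '[[0,0,0.003,0,0,0,0.25],[0,0,0,0,0,0,0.25]]' |egrep 'pos|^force'; done
```

```text
position: [0.4749, -0.1318, 0.065]
force: [-0.0, -0.4, -0.2]
grip_width: 0.0641
finger_force: 0.0
position: [0.4746, -0.1318, 0.0615]
force: [-0.2, 0.5, -0.1]
position: [0.4746, -0.1317, 0.0585]
force: [0.1, -0.7, 0.3]
position: [0.475, -0.1318, 0.0565]
force: [-5.8, 0.8, 21.0]
```

```bash
python3 -m inch '[[0,0,-0.005,0,0,0,0.25],[0,0,0,0,0,0,0.25]]' |egrep 'pos|^force'; python3 -m inch '[[0,0,0,0,0,0,1],[0,0,0,0,0,0,1],[0,0,0,0,0,0,1],[0,0,0,0,0,0,1]]' 60;  python3 -m inch '[[0,0,-0.01,0,0,0,1],[0,0,-0.02,0,0,0,1],[0,0,-0.03,0,0,0,1],[0,0,-0.03,0,0,0,1],[0,0,0,0,0,0,1]]'; python3 -c "
from h import *
s=st();print(np.round(s['qpos'],2)); c=calibration('wrist'); im=grab_frame('wrist');save('w8',im)"
```

```text
position: [0.4751, -0.1318, 0.0612]
force: [0.0, 0.8, 0.4]
clock: 19.55
position: [0.4748, -0.1318, 0.0611]
tool_rot: [3.141, 0.0, 1.21]
force: [-3.9, 0.4, 15.8]
grip_width: 0.0498
finger_force: 59.9
clock: 20.05
position: [0.4764, -0.132, 0.1541]
tool_rot: [3.137, -0.001, 1.21]
force: [-0.7, -1.1, -1.3]
grip_width: 0.0492
finger_force: 63.2
20.05 [ 0.4764 -0.132   0.1541] [ 3.137e+00 -1.000e-03  1.210e+00] F [-0.7 -1.1 -1.3] w 0.0492 ff 63.16597938537598
[ 0.74  0.46 -0.78  1.96  0.42  0.88 -0.61]
```

View pics/w8.png

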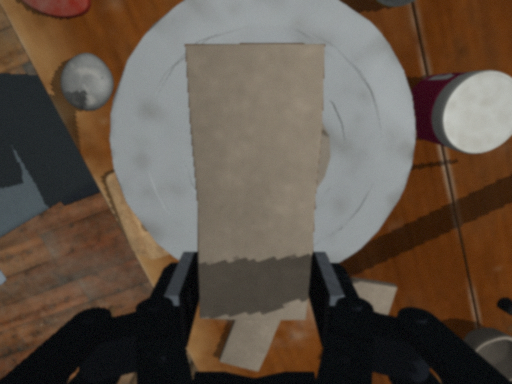

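```bash
cat >> h.py <<'E'
def intool(uv,s,c,h=.046):
    w=world(c,uv,s['position'][2]+h); return R.from_euler('xyz',s['tool_rot']).inv().apply(w-s['position'])
E
python3 -c "
from h import *
s=telemetry.observe();c=calibration('wrist')
print(np.round(intool([[187,44],[324,44],[199,250],[314,250],[201,318],[308,312]],s,c),4))
bst()
q=[.45,.02,.2]; go(q,BY,n=5)"
```

```text
[[ 0.0941 -0.0247 -0.046 ]
 [ 0.0941  0.0241 -0.0459]
 [ 0.013  -0.0245 -0.0461]
 [ 0.0129  0.0249 -0.0459]
 [-0.0218 -0.0254 -0.0461]
 [-0.0186  0.0238 -0.0459]]
20.1 [ 0.4755 -0.1321  0.1523] [ 3.139 -0.     1.21 ] F [ 0.6  0.3 -1.9] w 0.0499 ff 63.16496729850769
board frame [-0.2467 -0.2657  0.1523] dyaw 0.7117
shift [ 0.1334 -0.0774 -0.0479] turn [ 0.002 -0.001  0.712] | /5 [ 0.0267 -0.0155 -0.0096] [ 0.    -0.     0.142]
```

Tile c is held straight and centred, with its centre 36 mm ahead of the TCP. I'll turn it and carry it to lane 1.

```bash
python3 -m inch '[[0,0,-0.01,0,0,0.142,1],[0,0,-0.01,0,0,0.142,1],[0,0,0,0,0,0.142,1],[0,0,0,0,0,0.142,1],[0,0,0,0,0,0.142,1]]'|grep pos; python3 -m inch '[[0.007,-0.036,0,0,0,0,1],[0.007,-0.036,0,0,0,0,1],[0.007,-0.036,0,0,0,0,1],[0.007,-0.036,0,0,0,0,1],[0.007,-0.036,0,0,0,0,1]]'|grep pos;python3 -m inch '[[0.007,-0.036,0,0,0,0,1],[0.007,-0.036,0,0,0,0,1],[0.007,-0.036,0,0,0,0,1],[0.007,-0.036,0,0,0,0,1],[0.007,-0.036,0,0,0,0,1]]'; python3 -c "
from h import *
bst()"
```

```text
position: [0.4742, -0.1318, 0.1699]
position: [0.4179, 0.0439, 0.1701]
clock: 21.6
position: [0.3623, 0.2186, 0.1702]
tool_rot: [-3.141, 0.001, 0.501]
force: [0.1, -0.1, -1.3]
grip_width: 0.0493
finger_force: 63.1
21.6 [0.3623 0.2186 0.1702] [-3.141e+00  1.000e-03  5.010e-01] F [ 0.1 -0.1 -1.3] w 0.0493 ff 63.14505457878113
board frame [-0.1785  0.0964  0.1702] dyaw 0.0022
```

```bash
python3 -m inch '[[0,0.006,0.04,0,0,-0.003,1],[0,0,0.04,0,0,0,1],[0,0,0.04,0,0,0,1],[0,0,0.03,0,0,0,1],[0,0,0,0,0,0,1]]'|egrep 'pos|^force'; python3 -c "
from h import *
s=bst(); c=calibration('wrist'); im=grab_frame('wrist');save('w9',im)
print(np.round([proj(c,b2w(x,y,z))[0] for x,y,z in((-.1035,.105,.04),(-.1035,.075,.04),(-.0405,.09+.03,.061),(-.0405,.06,.061))],1).tolist())"
```

```text
position: [0.3637, 0.2113, 0.0178]
force: [0.0, 0.8, 0.8]
22.1 [0.3637 0.2113 0.0178] [-3.141  0.006  0.505] F [0.  0.8 0.8] w 0.0496 ff 63.1283962726593
board frame [-0.1808  0.0894  0.0178] dyaw 0.0067
[[220.5, 91.2], [289.4, 91.6], [162.5, -114.1], [350.4, -112.8]]
```

View pics/w9.png

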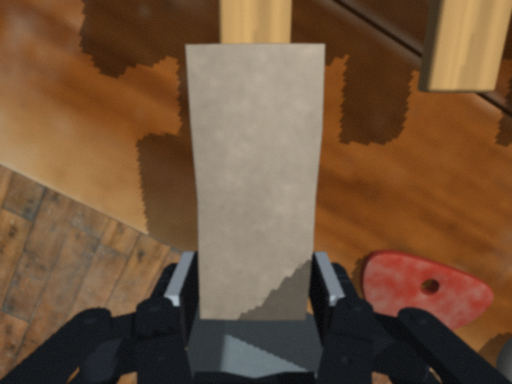

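The tile's front edge is centred at column 255.5 and the tongue at 256, so they line up. I'll lower until it touches the tongue.

```bash
python3 -m inch '[[0,0,0.009,0,0,-0.004,1],[0,0,0,0,0,0,1]]'|egrep 'pos|^force';for i in 1 2 3; do python3 -m inch '[[0,0,0.002,0,0,0,1],[0,0,0,0,0,0,1]]' |egrep 'pos|^force'; done
```

```text
position: [0.3667, 0.2124, 0.0123]
force: [0.2, -0.4, -0.6]
position: [0.3667, 0.2124, 0.0104]
force: [0.1, -0.3, -0.3]
position: [0.3664, 0.2124, 0.008]
force: [0.8, 0.2, -0.9]
position: [0.3662, 0.2124, 0.0058]
force: [-0.6, 0.3, -0.4]
```

```bash
for i in 1 2 3; do python3 -m inch '[[0,0,0.0015,0,0,0,1],[0,0,0,0,0,0,1]]' |egrep 'pos|^force'; done; python3 -c "
from h import *
bst()"
```

```text
position: [0.3662, 0.2124, 0.0043]
force: [-1.0, -0.2, -0.5]
position: [0.3663, 0.2125, 0.0028]
force: [0.7, 0.2, -0.3]
position: [0.3663, 0.2124, 0.0014]
force: [-0.7, -0.1, 1.7]
23.55 [0.3663 0.2124 0.0014] [-3.141 -0.     0.508] F [-0.7 -0.1  1.7] w 0.0499 ff 63.48294496536255
board frame [-0.178   0.0891  0.0014] dyaw 0.0093
```

```bash
python3 -m inch '[[0,-0.0005,-0.002,0,0,0.008,1],[0,0,0,0,0,0,1]]'|egrep 'pos|^force'; python3 -m inch '[[0.01,0,0,0,0,0,1],[0.01,0,0,0,0,0,1],[0.01,0,0,0,0,0,1],[0.005,0,0,0,0,0,1]]'|egrep 'pos|^force'; python3 -m inch '[[0.01,0,0,0,0,0,1],[0.01,0,0,0,0,0,1]]'|egrep 'pos|^force'; python3 -c "
from h import *
bst()"
```

```text
position: [0.3661, 0.2129, 0.0036]
force: [0.6, 0.7, -0.9]
position: [0.398, 0.2303, 0.0034]
force: [0.0, -0.6, -0.8]
position: [0.415, 0.2395, 0.0034]
force: [0.9, -0.3, -1.1]
24.35 [0.415  0.2395 0.0034] [-3.141  0.     0.5  ] F [ 0.9 -0.3 -1.1] w 0.0497 ff 63.15288305282593
board frame [-0.1222  0.0897  0.0034] dyaw 0.0012
```

```bash
python3 -m inch '[[0.01,0,0,0,0,0,1],[0.01,0,0,0,0,0,1],[0.01,0,0,0,0,0,1],[0.004,0,0,0,0,0,1],[0,0,0,0,0,0,1]]'|egrep 'pos|^force';for i in 1 2 3; do python3 -m inch '[[0.002,0,0,0,0,0,1],[0,0,0,0,0,0,1]]'|egrep 'pos|^force'; done; python3 -c "
from h import *
bst()"
```

```text
position: [0.4445, 0.2557, 0.0034]
force: [0.3, -0.5, -0.5]
position: [0.4458, 0.2564, 0.0035]
force: [-0.5, 0.4, 0.2]
position: [0.4478, 0.2575, 0.0035]
force: [-0.3, -0.1, -0.7]
position: [0.4496, 0.2585, 0.0035]
force: [-0.5, 0.3, -0.2]
25.45 [0.4496 0.2585 0.0035] [-3.141 -0.     0.5  ] F [-0.5  0.3 -0.2] w 0.0496 ff 63.15299034118652
board frame [-0.0827  0.0898  0.0035] dyaw 0.0011
```

```bash
for i in 1 2 3 4; do python3 -m inch '[[0.001,0,0,0,0,0,1],[0,0,0,0,0,0,1]]'|egrep 'pos|^force'; done; python3 -c "
from h import *
bst()"
```

```text
position: [0.4503, 0.2589, 0.0035]
force: [0.1, 0.1, -0.8]
position: [0.4505, 0.2588, 0.0032]
force: [-3.9, -2.2, -0.7]
position: [0.4506, 0.2587, 0.003]
force: [-9.0, -5.4, 2.5]
position: [0.4506, 0.2587, 0.0029]
force: [-14.8, -8.4, 8.4]
26.25 [0.4506 0.2587 0.0029] [3.141 0.005 0.5  ] F [-14.8  -8.4   8.4] w 0.05 ff 64.11561727523804
board frame [-0.0818  0.0895  0.0029] dyaw 0.0017
```

Tile c is against the stop. Next: lower, release, rise, go behind knob 1 and push it forward.

```bash
python3 -m inch '[[-0.002,0,0.003,0,0,0,1],[0,0,0,0,0,0,1]]'|egrep 'pos|^force'; python3 -m inch '[[0,0,0,0,0,0,0.2],[0,0,0,0,0,0,0.2],[0,0,0,0,0,0,0.2]]'|egrep 'pos|^force|wid';python3 -m inch '[[0,0,-0.01,0,0,0,0.2],[0,0,-0.03,0,0,0,0.2],[0,0,-0.04,0,0,0,0.2],[0,0,-0.04,0,0,0,0.5],[0,0,-0.03,0,0,0,1]]'|egrep 'pos|^force'; python3 -m inch '[[0.035,0,0,0,0,0,1],[0.035,0,0,0,0,0,1],[0.035,0,0,0,0,0,1],[0.035,0,0,0,0,0,1],[0.035,0,0,0,0,0,1]]'|egrep 'pos|^force'; python3 -c "
from h import *
bst();grab_frame('side')
for d in landmark_of('knob_1','side')+landmark_of('tile_a','side'): print(d['score'],bf(world(calibration('side'),d['xy'],.134)[0]),bf(world(calibration('side'),d['xy'],.045)[0]))"
```

```text
position: [0.4511, 0.2589, 0.0023]
force: [-14.8, -10.6, 51.7]
position: [0.4513, 0.2594, 0.0004]
force: [-0.5, 0.0, -1.3]
grip_width: 0.0683
position: [0.4512, 0.2596, 0.1533]
force: [0.3, 0.3, -0.2]
position: [0.6058, 0.3436, 0.1512]
force: [-0.1, -0.3, 0.4]
27.75 [0.6058 0.3436 0.1512] [-3.141 -0.     0.5  ] F [-0.1 -0.3  0.4] w -0.0001 ff 0.0
board frame [0.0952 0.0898 0.1512] dyaw 0.0012
0.79 [0.06328438 0.00201755 0.134     ] [ 0.04976731 -0.09247868  0.045     ]
0.76 [0.06952712 0.08864387 0.134     ] [0.05688529 0.00629286 0.045     ]
0.64 [ 0.06558103 -0.08773672  0.134     ] [ 0.05238596 -0.19481671  0.045     ]
0.97 [0.20180136 0.07715958 0.134     ] [ 0.20770469 -0.00680155  0.045     ]
0.94 [-0.02336437  0.16251939  0.134     ] [-0.0490298  0.0905259  0.045    ]
0.53 [-0.28458331 -0.19336925  0.134     ] [-0.34687224 -0.31525916  0.045     ]
0.47 [-0.21535222 -0.28377161  0.134     ] [-0.2679348  -0.41833614  0.045     ]
```

```bash
python3 -m inch '[[0.004,0,0,0,0,0,1],[0,0,0.025,0,0,0,1],[0,0,0.025,0,0,0,1],[0,0,0.004,0,0,0,1],[0,0,0,0,0,0,1]]'|egrep 'pos|^force'; python3 -m inch '[[-0.015,0,0,0,0,0,1],[-0.015,0,0,0,0,0,1],[-0.015,0,0,0,0,0,1],[-0.015,0,0,0,0,0,1],[-0.01,0,0,0,0,0,1]]'|egrep 'pos|^force';  python3 -m inch '[[0,0,0,0,0,0,1],[0,0,0,0,0,0,1]]'|egrep 'pos|^force'; python3 -c "
from h import *
bst();grab_frame('side')
for d in landmark_of('knob_1','side'): print(d['score'],bf(world(calibration('side'),d['xy'],.136)[0]))"
```

```text
position: [0.6079, 0.3448, 0.0968]
force: [0.2, 0.0, -0.3]
position: [0.5472, 0.3117, 0.0987]
force: [26.0, 14.0, 9.6]
position: [0.5482, 0.3123, 0.0983]
force: [5.2, 2.1, 3.5]
29.1 [0.5482 0.3123 0.0983] [-3.141 -0.004  0.499] F [5.2 2.1 3.5] w 0.0003 ff 2.849850095808506
board frame [0.0296 0.0899 0.0983] dyaw 0.001
0.75 [0.00158519 0.0758803  0.136     ]
0.65 [0.06184015 0.00694482 0.136     ]
0.55 [ 0.06102241 -0.078589    0.136     ]
```

```bash
python3 -m inch '[[0.012,0,0,0,0,0,1],[0,0,-0.035,0,0,0,1],[0,0,-0.035,0,0,0,1],[0,0,-0.02,0,0,0,1],[0,0,0,0,0,0,1]]'|egrep 'pos|^force'; python3 -c "
from h import *
s=bst();go([.40,-.16,.24],.95,n=11)"
```

```text
position: [0.5584, 0.3182, 0.1903]
force: [0.5, 0.6, -0.3]
29.7 [0.5584 0.3182 0.1903] [-3.141 -0.005  0.5  ] F [ 0.5  0.6 -0.3] w -0.0001 ff 0.0
board frame [0.0413 0.0902 0.1903] dyaw 0.0011
shift [-0.3679  0.3439 -0.0517] turn [ 0.001 -0.005 -0.45 ] | /11 [-0.0334  0.0313 -0.0047] [ 0.    -0.    -0.041]
```

```bash
python3 -m inch '[[-0.033,0.031,-0.005,0,0,0,0],[-0.033,0.031,-0.005,0,0,0,0],[-0.033,0.031,-0.005,0,0,0,0],[-0.033,0.031,-0.005,0,0,0,0],[-0.033,0.031,-0.005,0,0,0,0]]'|grep pos; python3 -m inch '[[-0.033,0.031,-0.005,0,0,0,0],[-0.033,0.031,-0.005,0,0,0,0],[-0.033,0.031,-0.005,0,0,0,0],[-0.033,0.031,-0.005,0,0,0,0],[-0.033,0.031,-0.005,0,0,0,0]]'|grep pos; python3 -m inch '[[-0.033,0.031,-0.005,0,0,-0.15,0],[0,0,0,0,0,-0.15,0],[0,0,0,0,0,-0.15,0],[0,0,0,0,0,0,0]]'|grep pos; python3 -c "
from h import *
s=st();print(np.round(s['qpos'],2)); c=calibration('wrist'); im=grab_frame('wrist');save('wa',im)
for d in outline_of('tile_a','wrist'): print(round(d['score'],2),np.round(d['rect']),rect(c,d['region'],.009))"
```

```text
position: [0.4857, 0.1004, 0.2115]
position: [0.4151, -0.1146, 0.2367]
position: [0.405, -0.1478, 0.2404]
31.1 [ 0.405  -0.1478  0.2404] [-3.141 -0.     0.922] F [ 0.7 -0.  -0.1] w 0.0856 ff 0.0
[ 0.86  0.21 -0.75  1.99  0.17  1.   -0.62]
0.89 [400. 172. 445. 267.] (array([ 0.5241, -0.3435]), array([ 53.3, 120.3]), 148.61359786987305)
0.57 [307. 200. 353. 282.] (array([ 0.4114, -0.3009]), array([ 51.9, 119.5]), 141.76370239257812)
```

```bash
python3 -c "
from h import *
go([.3898,-.3284,.0],.904,n=5)"
```

```text
shift [-0.1527  0.0982  0.2403] turn [-0.    -0.     0.011] | /5 [-0.0305  0.0196  0.0481] [-0.    -0.     0.002]
```

```bash
python3 -m inch '[[-0.038,0.0245,0,0,0,0.011,0],[-0.038,0.0245,0,0,0,0,0],[-0.038,0.0245,0,0,0,0,0],[-0.0385,0.0245,0,0,0,0,0],[0,0,0.04,0,0,0,0]]'|grep pos; python3 -m inch '[[0,0,0.048,0,0,0,0.15],[0,0,0.048,0,0,0,0.15],[0,0,0.048,0,0,0,0.15],[0,0,0.03,0,0,0,0.15],[0,0,0,0,0,0,0.15]]'|grep pos; python3 -c "
from h import *
s=st();go([.3898,-.3284,-.036],.904);c=calibration('wrist');im=grab_frame('wrist');save('wb',im)
for d in outline_of('tile_a','wrist'): print(round(d['score'],2),np.round(d['rect']),rect(c,d['region'],.009))"
```

```text
position: [0.3899, -0.3347, 0.2024]
position: [0.3877, -0.3262, 0.0231]
32.2 [ 0.3877 -0.3262  0.0231] [-3.135 -0.     0.907] F [-0.3 -0.  -0.3] w 0.0724 ff 0.0
shift [-0.0004  0.0033  0.0591] turn [-0.006 -0.     0.003] | /1 [-0.0004  0.0033  0.0591] [-0.006 -0.     0.003]
0.84 [422.   0. 512. 213.] (array([ 0.522, -0.346]), array([ 52.9, 113.4]), 148.8971290588379)
0.65 [214.  61. 309. 263.] (array([ 0.412 , -0.3024]), array([ 51.3, 118. ]), 141.60271835327148)
```

```bash
python3 -m inch '[[0,0.004,0.02,-0.006,0,0.003,0.2],[0,0,0.02,0,0,0,0.2],[0,0,0.014,0,0,0,0.2],[0,0,0,0,0,0,0.2]]'|egrep 'pos|^force'; python3 -m inch '[[0,0,0.003,0,0,0,0.2],[0,0,0,0,0,0,0.2]]'|egrep 'pos|^force'; python3 -c "
from h import *
st()"
```

```text
position: [0.3927, -0.3307, -0.0277]
force: [0.4, -0.1, -0.9]
position: [0.3931, -0.3311, -0.0299]
force: [1.0, -0.7, -0.3]
32.9 [ 0.3931 -0.3311 -0.0299] [ 3.135 -0.     0.906] F [ 1.  -0.7 -0.3] w 0.0681 ff 0.0
```

```bash
python3 -m inch '[[-0.001,-0.002,0.003,0.006,0,0,0.2],[0,0,0,0,0,0,0.2]]'|egrep 'pos|^force'; python3 -m inch '[[0,0,0.0025,0,0,0,0.2],[0,0,0,0,0,0,0.2]]'|egrep 'pos|^force'; python3 -m inch '[[0,0,0,0,0,0,1],[0,0,0,0,0,0,1],[0,0,0,0,0,0,1],[0,0,0,0,0,0,1]]' 60;  python3 -m inch '[[0,0,-0.01,0,0,0,1],[0,0,-0.02,0,0,0,1],[0,0,-0.03,0,0,0,1],[0,0,-0.04,0,0,0,1],[0,0,0,0,0,0,1]]'; python3 -c "
from h import *
s=st();print(np.round(s['qpos'],2)); c=calibration('wrist'); im=grab_frame('wrist');save('w8b',im)
bst();go(b2w(-.18,0,.16),BY,n=13)
for d in outline_of('tile_a','wrist'): 
  print(d['score'],d['rect']); 
  if d['score']>.3: 
    k=max(cv2.findContours(d['region'].astype(np.uint8),0,2)[0],key=cv2.contourArea); print(np.round(intool(cv2.boxPoints(cv2.minAreaRect(k)),s,c),4)); t=np.round(intool(k.reshape(-1,2),s,c),4); print(t.min(0),t.max(0))
"
```

```text
position: [0.3903, -0.3305, -0.0336]
force: [-1.0, -0.9, 0.4]
position: [0.3904, -0.3303, -0.0364]
force: [-1.6, 0.2, -0.6]
clock: 33.7
position: [0.3905, -0.3303, -0.0358]
tool_rot: [-3.142, 0.0, 0.906]
force: [-2.0, 2.6, 12.0]
grip_width: 0.0492
finger_force: 60.4
clock: 34.2
position: [0.3923, -0.3316, 0.0683]
tool_rot: [3.136, -0.0, 0.906]
force: [-0.1, -0.8, -1.6]
grip_width: 0.0492
finger_force: 62.8
34.2 [ 0.3923 -0.3316  0.0683] [ 3.136 -0.     0.906] F [-0.1 -0.8 -1.6] w 0.0492 ff 62.84138202667236
[ 0.98  0.57 -0.53  1.98  0.44  0.69 -0.49]
34.25 [ 0.3914 -0.3313  0.0663] [3.138 0.    0.906] F [-0.4 -0.1 -2.4] w 0.0494 ff 62.839733362197876
board frame [-0.4158 -0.4005  0.0663] dyaw 0.4071
shift [ 0.3751 -0.274  -0.0948] turn [ 0.004 -0.001  0.407] | /13 [ 0.0289 -0.0211 -0.0073] [ 0.    -0.     0.031]
0.89 [182.2, 45.1, 322.1, 321.0]
[[ 0.0942 -0.0249 -0.0461]
 [ 0.0941  0.0238 -0.0459]
 [-0.0234  0.0311 -0.0458]
 [-0.023  -0.0322 -0.0462]]
[-0.0232 -0.0264 -0.0462] [ 0.0941  0.0246 -0.0459]
```

```bash
python3 -m inch '[[0,0,-0.045,0,0,0.136,1],[0,0,-0.045,0,0,0.136,1],[0,0,-0.01,0,0,0.136,1],[0,0,0,0,0,0,1]]'|grep pos; python3 -m inch '[[0.036,-0.028,0,0,0,0,1],[0.036,-0.028,0,0,0,0,1],[0.036,-0.028,0,0,0,0,1],[0.036,-0.028,0,0,0,0,1],[0.036,-0.028,0,0,0,0,1]]'|grep pos;python3 -m inch '[[0.0095,-0.043,0,0,0,0,1],[0.0095,-0.043,0,0,0,0,1],[0.0095,-0.043,0,0,0,0,1],[0.0095,-0.043,0,0,0,0,1],[0.009,-0.043,0,0,0,0,1]]'|grep pos;python3 -m inch '[[0.009,-0.043,0,0,0,0,1],[0,0,0,0,0,0,1]]'|grep pos; python3 -c "
from h import *
bst()"
```

```text
position: [0.3908, -0.3307, 0.1647]
position: [0.4812, -0.1195, 0.162]
position: [0.4187, 0.0912, 0.1624]
position: [0.4053, 0.1368, 0.1627]
35.9 [0.4053 0.1368 0.1627] [-3.139e+00  1.000e-03  5.100e-01] F [-0.1 -0.  -1.2] w 0.0495 ff 63.221397399902344
board frame [-0.1798  0.0041  0.1627] dyaw 0.0115
```

```bash
python3 -m inch '[[0,0,0.04,0,0,0,1],[0,0,0.04,0,0,0,1],[0,0,0.04,0,0,0,1],[0,0,0.028,0,0,0,1],[0,0,0,0,0,0,1]]'|egrep 'pos|^force'; python3 -c "
from h import *
s=bst(); c=calibration('wrist'); im=grab_frame('wrist');save('w9b',im)
for d in outline_of('tile_a','wrist'): 
  if d['score']>.3: 
    k=max(cv2.findContours(d['region'].astype(np.uint8),0,2)[0],key=cv2.contourArea); q=cv2.boxPoints(cv2.minAreaRect(k));print(q); print(np.round(intool(q,s,c),4))
print(proj(c,[b2w(-.1,y,.04) for y in(.015,-.015)]))
"
```

```text
position: [0.4045, 0.1313, 0.0122]
force: [-0.0, 0.4, -0.1]
36.4 [0.4045 0.1313 0.0122] [-3.139  0.007  0.503] F [-0.   0.4 -0.1] w 0.0494 ff 63.21687698364258
board frame [-0.1832 -0.0004  0.0122] dyaw 0.0046
[[-2.7860716e-15  0.0000000e+00]
 [ 9.6000000e+01  0.0000000e+00]
 [ 9.6000000e+01  9.1000000e+01]
 [ 0.0000000e+00  9.1000000e+01]]
[[ 0.1075 -0.0874 -0.0466]
 [ 0.1074 -0.0545 -0.0467]
 [ 0.0777 -0.0588 -0.0464]
 [ 0.0778 -0.0944 -0.0464]]
[[186.  44.]
 [323.  44.]
 [323. 319.]
 [186. 319.]]
[[ 0.0935 -0.0246 -0.0466]
 [ 0.0935  0.0239 -0.0467]
 [-0.023   0.0313 -0.0459]
 [-0.023  -0.032  -0.0458]]
[[218.88749801  76.71529728]
 [291.32261069  77.00900487]]
```

```bash
python3 -m inch '[[0,0,0.005,0,-0.004,0.004,1],[0,0,0,0,0,0,1],[0,0,0,0,0,0,1]]'|egrep 'pos|^force'; python3 -c "
from h import *
bst()"
```

```text
position: [0.4082, 0.132, 0.0116]
force: [0.6, -0.2, -1.8]
36.8 [0.4082 0.132  0.0116] [-3.142e+00  3.000e-03  4.940e-01] F [ 0.6 -0.2 -1.8] w 0.0495 ff 63.2210898399353
board frame [-0.1795 -0.0015  0.0116] dyaw -0.0045
```

```bash
python3 -m inch '[[0,-0.001,0.008,0,-0.003,-0.005,1],[0,0,0,0,0,0,1],[0,0,0,0,0,0,1]]'|egrep 'pos|^force'; python3 -c "
from h import *
bst()"; python3 -m inch '[[0.01,0,0,0,0,0,1],[0.01,0,0,0,0,0,1],[0.01,0,0,0,0,0,1],[0.005,0,0,0,0,0,1]]'|egrep 'pos|^force'; python3 -m inch '[[0.01,0,0,0,0,0,1],[0.01,0,0,0,0,0,1],[0,0,0,0,0,0,1]]'|egrep 'pos|^force'; python3 -c "
from h import *
bst()"
```

```text
position: [0.4075, 0.1331, 0.0029]
force: [1.8, -0.2, 2.3]
37.1 [0.4075 0.1331 0.0029] [-3.141  0.006  0.499] F [ 1.8 -0.2  2.3] w 0.0495 ff 63.525577783584595
board frame [-0.1797 -0.0002  0.0029] dyaw 0.0007
position: [0.4389, 0.1503, 0.0027]
force: [-5.8, -3.3, 8.2]
position: [0.4565, 0.1597, 0.0029]
force: [-5.0, -5.3, 22.1]
37.8 [0.4565 0.1597 0.0029] [3.141 0.007 0.499] F [-5.  -5.3 22.1] w 0.0493 ff 65.67746758460999
board frame [-0.1239 -0.0003  0.0029] dyaw 0.0003
```

```bash
python3 -m inch '[[0,0,-0.0015,0,-0.004,0,1],[0,0,0,0,0,0,1]]'|egrep 'pos|^force'; python3 -m inch '[[0.01,0,0,0,0,0,1],[0.01,0,0,0,0,0,1],[0.01,0,0,0,0,0,1],[0.007,0,0,0,0,0,1],[0,0,0,0,0,0,1]]'|egrep 'pos|^force';  python3 -c "
from h import *
bst()"
```

```text
position: [0.4566, 0.1598, 0.0043]
force: [2.2, -0.7, 3.8]
position: [0.4872, 0.1762, 0.0041]
force: [-15.5, -9.7, 35.2]
38.5 [0.4872 0.1762 0.0041] [3.141 0.014 0.499] F [-15.5  -9.7  35.2] w 0.0495 ff 67.00486063957214
board frame [-0.0891 -0.0005  0.0041] dyaw 0.0003
```

```bash
python3 -m inch '[[-0.002,0,-0.0025,0,-0.006,0,1],[0,0,0,0,0,0,1]]'|egrep 'pos|^force'; python3 -m inch '[[0.003,0,0,0,0,0,1],[0,0,0,0,0,0,1]]'|egrep 'pos|^force'; python3 -m inch '[[0.003,0,0,0,0,0,1],[0,0,0,0,0,0,1]]'|egrep 'pos|^force'; python3 -c "
from h import *
bst()"
```

```text
position: [0.4867, 0.1764, 0.0062]
force: [-0.0, 0.8, -0.9]
position: [0.4894, 0.1779, 0.0059]
force: [0.3, 0.6, 0.2]
position: [0.4919, 0.1792, 0.006]
force: [-0.2, -0.8, -0.2]
39.1 [0.4919 0.1792 0.006 ] [-3.141  0.017  0.499] F [-0.2 -0.8 -0.2] w 0.0497 ff 63.256083726882935
board frame [-0.0835 -0.0001  0.006 ] dyaw 0.0007
```

```bash
python3 -m inch '[[0,0,0.0005,0,0.015,0,1],[0,0,0,0,0,0,1]]'|egrep 'pos|^force'; for i in 1 2 3; do python3 -m inch '[[0.0012,0,0,0,0,0,1],[0,0,0,0,0,0,1]]'|egrep 'pos|^force'; done; python3 -c "
from h import *
bst()"
```

```text
position: [0.4912, 0.1786, 0.0054]
force: [0.9, 0.2, -1.2]
position: [0.4928, 0.1796, 0.0056]
force: [0.2, -0.7, -1.7]
position: [0.4934, 0.1799, 0.0054]
force: [-1.3, -1.7, -2.1]
position: [0.4935, 0.1798, 0.0051]
force: [-6.9, -3.3, -0.4]
39.9 [0.4935 0.1798 0.0051] [3.142 0.005 0.499] F [-6.9 -3.3 -0.4] w 0.0493 ff 63.282004594802856
board frame [-0.0818 -0.0004  0.0051] dyaw 0.0006
```

Tile a is home in lane 2. I'll release it and close arm 2.

```bash
python3 -m inch '[[0,0,0.0015,0,0,0,1],[0,0,0,0,0,0,1]]'|egrep 'pos|^force'; python3 -m inch '[[0,0,0,0,0,0,0.2],[0,0,0,0,0,0,0.2],[0,0,0,0,0,0,0.2]]'|egrep 'pos|^force|wid';python3 -m inch '[[0,0,-0.01,0,0,0,0.2],[0,0,-0.03,0,0,0,0.2],[0,0,-0.04,0,0,0,0.2],[0,0,-0.04,0,0,0,0.5],[0,0,-0.03,0,0,0,1]]'|egrep 'pos|^force'; python3 -m inch '[[0.036,0,0,0,0,0,1],[0.036,0,0,0,0,0,1],[0.036,0,0,0,0,0,1],[0.036,0,0,0,0,0,1],[0.036,0,0,0,0,0,1]]'|egrep 'pos|^force'; python3 -c "
from h import *
bst()"; python3 -m inch '[[0.001,0,0,0,0,0,1],[0,0,0.025,0,0,0,1],[0,0,0.025,0,0,0,1],[0,0,0.006,0,0,0,1],[0,0,0,0,0,0,1]]'|egrep 'pos|^force';  python3 -c "
from h import *
bst()"
```

```text
position: [0.4936, 0.1798, 0.0042]
force: [-10.7, -5.5, 14.5]
position: [0.495, 0.1809, 0.0041]
force: [-0.1, -0.4, 0.5]
grip_width: 0.0685
position: [0.4952, 0.1811, 0.1571]
force: [0.4, 0.3, -0.5]
position: [0.6542, 0.2675, 0.1546]
force: [0.1, -0.4, -0.4]
41.4 [0.6542 0.2675 0.1546] [-3.141e+00  1.000e-03  4.990e-01] F [ 0.1 -0.4 -0.4] w -0.0001 ff 0.0
board frame [ 1.012e-01 -1.000e-04  1.546e-01] dyaw 0.0005
position: [0.6533, 0.267, 0.0978]
force: [-0.8, -0.0, -0.5]
41.9 [0.6533 0.267  0.0978] [-3.141e+00  3.000e-03  4.990e-01] F [-0.8 -0.  -0.5] w 0.0002 ff 0.0
board frame [ 1.003e-01 -1.000e-04  9.780e-02] dyaw 0.0006
```

Pull forward about 64 mm so the TCP ends near x = +0.036, then back off and rise.

```bash
python3 -m inch '[[-0.014,0,0,0,0,0,1],[-0.014,0,0,0,0,0,1],[-0.014,0,0,0,0,0,1],[-0.014,0,0,0,0,0,1],[-0.009,0,0,0,0,0,1]]'|egrep 'pos|^force';  python3 -m inch '[[0,0,0,0,0,0,1],[0,0,0,0,0,0,1]]'|egrep 'pos|^force'; python3 -m inch '[[0.012,0,0,0,0,0,1],[0,0,-0.035,0,0,0,1],[0,0,-0.035,0,0,0,1],[0,0,-0.03,0,0,0,1],[0,0,0,0,0,0,1]]'|egrep 'pos|^force';python3 -c "
from h import *
bst();grab_frame('side')
for d in landmark_of('knob_1','side'): print(d['score'],bf(world(calibration('side'),d['xy'],.136)[0]))
for d in landmark_of('tile_a','side'): print(d['score'],bf(world(calibration('side'),d['xy'],.04)[0]))
go([.42,-.2,.24],1.02,n=12)"
```

```text
position: [0.5968, 0.236, 0.0998]
force: [-0.2, 0.4, 1.2]
position: [0.5973, 0.2364, 0.0986]
force: [-0.2, -0.0, 0.1]
position: [0.6094, 0.2435, 0.2021]
force: [0.6, -0.4, 0.1]
43.1 [0.6094 0.2435 0.2021] [-3.141 -0.004  0.499] F [ 0.6 -0.4  0.1] w 0.0002 ff 0.0
board frame [5.040e-02 2.000e-04 2.021e-01] dyaw 0.0004
0.84 [ 0.01055709 -0.00170026  0.136     ]
0.75 [0.01194304 0.08209404 0.136     ]
0.56 [ 0.06489476 -0.09020097  0.136     ]
0.27 [-0.0218917   0.09007865  0.136     ]
0.91 [ 0.20897656 -0.01916992  0.04      ]
0.68 [-0.05292551  0.07475827  0.04      ]
0.6 [-0.04217367 -0.00022162  0.04      ]
0.44 [-0.27743225 -0.42429644  0.04      ]
shift [-0.3762  0.2984 -0.0419] turn [-0.001  0.002 -0.521] | /12 [-0.0314  0.0249 -0.0035] [-0.     0.    -0.043]
```

```bash
python3 -m inch '[[-0.031,0.025,-0.007,0,0,0,0],[-0.031,0.025,-0.007,0,0,0,0],[-0.031,0.025,-0.007,0,0,0,0],[-0.031,0.025,-0.007,0,0,0,0],[-0.031,0.025,-0.007,0,0,0,0]]'|grep pos; python3 -m inch '[[-0.031,0.025,-0.004,0,0,0,0],[-0.031,0.025,0,0,0,0,0],[-0.031,0.025,0,0,0,0,0],[-0.031,0.025,0,0,0,0,0],[-0.031,0.025,0,0,0,0,0]]'|grep pos; python3 -m inch '[[-0.031,0.025,0,0,0,-0.13,0],[-0.01,0.04,0,0,0,-0.13,0],[0,0,0,0,0,-0.13,0],[0,0,0,0,0,-0.13,0],[0,0,0,0,0,0,0]]'|grep pos; python3 -c "
from h import *
s=st();print(np.round(s['qpos'],2)); c=calibration('wrist'); im=grab_frame('wrist');save('wc',im)
for d in outline_of('tile_a','wrist'): print(round(d['score'],2),np.round(d['rect']),rect(c,d['region'],.009))
go([.5056,-.3728,.05],1.02,n=5)"
```

```text
position: [0.5302, 0.0566, 0.2323]
position: [0.4539, -0.1272, 0.2366]
position: [0.455, -0.2003, 0.2364]
44.75 [ 0.455  -0.2003  0.2364] [-3.139e+00  1.000e-03  1.019e+00] F [0.1 0.8 0.1] w 0.0852 ff 0.0
[ 0.82  0.33 -0.66  1.85  0.23  1.04 -0.49]
0.56 [337. 174. 389. 268.] (array([ 0.5247, -0.3431]), array([ 54.3, 119.6]), 148.37105560302734)
0.19 [120. 112. 187. 191.] (array([ 0.3542, -0.1334]), array([ 48.1, 100.6]), 172.8541488647461)
shift [-0.1195  0.1346  0.1867] turn [-0.002  0.001 -0.007] | /5 [-0.0239  0.0269  0.0373] [-0.     0.    -0.001]
```

```bash
python3 -m inch '[[-0.03,0.034,0,0,0,0,0],[-0.03,0.034,0,0,0,0,0],[-0.03,0.034,0,0,0,0,0],[-0.03,0.034,0,0,0,0,0],[0,0,0.04,0,0,0,0]]'|grep pos; python3 -m inch '[[0,0,0.048,0,0,0,0.15],[0,0,0.048,0,0,0,0.15],[0,0,0.048,0,0,0,0.15],[0,0,0.026,0,0,0,0.15],[0,0,0,0,0,0,0.15]]'|grep pos; python3 -c "
from h import *
s=st();c=calibration('wrist');im=grab_frame('wrist');save('wb2',im)
for d in outline_of('tile_a','wrist'):
  r=rect(c,d['region'],.009);print(round(d['score'],2),np.round(d['rect']),r)
  y=np.radians(r[2]-90); go([r[0][0]-.035*np.cos(y),r[0][1]-.035*np.sin(y),-.036],y)"
```

```text
position: [0.5102, -0.3806, 0.1998]
position: [0.5055, -0.3723, 0.0236]
45.85 [ 0.5055 -0.3723  0.0236] [-3.134e+00  1.000e-03  1.015e+00] F [-0.4 -1.1  0.9] w 0.0728 ff 0.0
0.67 [215.  61. 309. 263.] (array([ 0.5257, -0.3457]), array([ 50.6, 117.8]), 148.6954231262207)
shift [-0.0017  0.0007  0.064 ] turn [-0.001  0.001 -0.009] | /1 [-0.0017  0.0007  0.064 ] [-0.001  0.001 -0.009]
```

```bash
python3 -m inch '[[-0.001,0.001,0.025,0,0,-0.005,0.2],[0,0,0.02,0,0,0,0.2],[0,0,0.013,0,0,0,0.2],[0,0,0,0,0,0,0.2],[0,0,0,0,0,0,0.2]]'|egrep 'pos|^force'; python3 -c "
from h import *
s=st();go([.5075,-.3761,-.036],1.0245)"
```

```text
position: [0.5084, -0.3757, -0.0293]
force: [-0.5, 0.2, 0.2]
46.45 [ 0.5084 -0.3757 -0.0293] [3.141e+00 2.000e-03 1.021e+00] F [-0.5  0.2  0.2] w 0.0683 ff 0.0
shift [-0.0008 -0.0006  0.0067] turn [ 0.     0.002 -0.003] | /1 [-0.0008 -0.0006  0.0067] [ 0.     0.002 -0.003]
```

```bash
python3 -m inch '[[-0.001,-0.0005,0.004,0,0.002,-0.003,0.2],[0,0,0,0,0,0,0.2]]'|egrep 'pos|^force'; python3 -m inch '[[0,0,0.0025,0,0,0,0.2],[0,0,0,0,0,0,0.2]]'|egrep 'pos|^force'; python3 -m inch '[[0,0,0,0,0,0,1],[0,0,0,0,0,0,1],[0,0,0,0,0,0,1],[0,0,0,0,0,0,1]]' 60;  python3 -m inch '[[0,0,-0.01,0,0,0,1],[0,0,-0.02,0,0,0,1],[0,0,-0.03,0,0,0,1],[0,0,-0.04,0,0,0,1],[0,0,0,0,0,0,1]]'|egrep 'pos|wid'; python3 -c "
from h import *
s=bst();print(np.round(s['qpos'],2)); c=calibration('wrist'); im=grab_frame('wrist');save('w8d',im)
for d in outline_of('tile_a','wrist'): 
  if d['score']>.3: 
    k=max(cv2.findContours(d['region'].astype(np.uint8),0,2)[0],key=cv2.contourArea); q=cv2.boxPoints(cv2.minAreaRect(k)); print(q.tolist(),np.round(intool(q,s,c),4).tolist())
"
```

```text
position: [0.5067, -0.3765, -0.0342]
force: [-0.3, -0.0, -0.1]
position: [0.5067, -0.376, -0.0372]
force: [0.4, -0.3, -0.2]
clock: 47.25
position: [0.5069, -0.376, -0.0367]
tool_rot: [-3.141, -0.0, 1.024]
force: [-2.1, 0.8, 7.4]
grip_width: 0.0497
finger_force: 61.9
position: [0.5092, -0.3774, 0.0683]
grip_width: 0.0495
47.75 [ 0.5092 -0.3774  0.0683] [ 3.136 -0.     1.024] F [ 0.9 -0.2 -1.2] w 0.0495 ff 62.51416325569153
board frame [-0.3344 -0.4972  0.0683] dyaw 0.526
[ 0.88  0.73 -0.51  1.66  0.44  0.86 -0.36]
[[187.0, 42.0], [325.0, 42.0], [325.0, 318.0], [187.0, 318.0]] [[0.0946, -0.0246, -0.0461], [0.0946, 0.0244, -0.0458], [-0.0222, 0.0319, -0.0458], [-0.0218, -0.0317, -0.0462]]
```

```bash
python3 -m inch '[[0,0,-0.035,0,0,0.132,1],[0,0,-0.035,0,0,0.132,1],[0,0,-0.025,0,0,0.132,1],[0,0,0,0,0,0.132,1],[0,0,0,0,0,0,1]]'|grep pos; python3 -m inch '[[0.0155,-0.041,0,0,0,0,1],[0.0155,-0.041,0,0,0,0,1],[0.0155,-0.041,0,0,0,0,1],[0.0155,-0.041,0,0,0,0,1],[0.0155,-0.041,0,0,0,0,1]]'|grep pos; python3 -m inch '[[0.0155,-0.041,0,0,0,0,1],[0.0155,-0.041,0,0,0,0,1],[0.0155,-0.041,0,0,0,0,1],[0.0155,-0.041,0,0,0,0,1],[0.0155,-0.041,0,0,0,0,1]]'|grep pos; python3 -m inch '[[0,0,0,0,0,0,1],[0,0,0.03,0,0,0,1],[0,0,0.03,0,0,0,1],[0,0,0.03,0,0,0,1],[0,0,0,0,0,0,1]]'|grep pos; python3 -c "
from h import *
bst()"
```

```text
position: [0.5066, -0.376, 0.1575]
position: [0.476, -0.1573, 0.1569]
position: [0.4466, 0.0595, 0.1574]
position: [0.445, 0.0578, 0.0651]
49.85 [0.445  0.0578 0.0651] [-3.138  0.006  0.501] F [ 0.7  0.1 -1.3] w 0.0493 ff 63.073800802230835
board frame [-0.1827 -0.0843  0.0651] dyaw 0.0025
```

```bash
python3 -m inch '[[0,0.0055,0.025,0,0,0,1],[0,0,0.025,0,0,0,1],[0,0,0,0,0,0,1],[0,0,0,0,0,0,1]]'|grep pos;  python3 -c "
from h import *
s=bst(); c=calibration('wrist'); im=grab_frame('wrist');save('w9c',im)
for d in outline_of('tile_a','wrist'): 
  if d['score']>.3: 
    k=max(cv2.findContours(d['region'].astype(np.uint8),0,2)[0],key=cv2.contourArea); q=cv2.boxPoints(cv2.minAreaRect(k));print(q.tolist())
print(proj(c,[b2w(-.1,y-.09,.04) for y in(.015,-.015)]))
"
```

```text
position: [0.4503, 0.0536, 0.0192]
50.25 [0.4503 0.0536 0.0192] [-3.14e+00  1.00e-03  4.98e-01] F [-0.5  0.7 -0.7] w 0.0495 ff 63.07957649230957
board frame [-0.18   -0.0905  0.0192] dyaw -0.0001
[[187.0, 41.0], [325.0, 41.0], [325.0, 320.0], [187.0, 320.0]]
[[-3.122849540266627e-15, 0.0], [112.0, 0.0], [112.0, 102.0], [0.0, 102.0]]
[[219.46072023  84.48807256]
 [287.96459415  84.41829864]]
```

View pics/w9c.png

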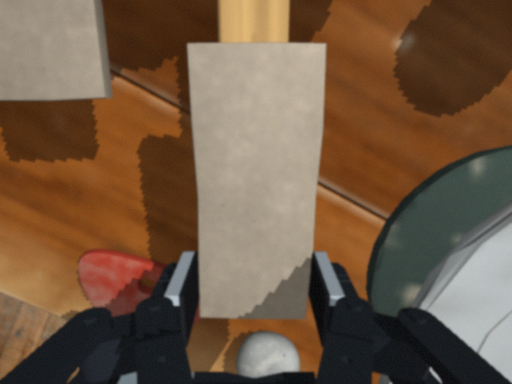

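```bash
python3 -m inch '[[0,-0.0005,0.0135,0,0,0,1],[0,0,0,0,0,0,1],[0,0,0,0,0,0,1]]'|egrep 'pos|^force'; python3 -m inch '[[0.01,0,0,0,0,0,1],[0.01,0,0,0,0,0,1],[0.01,0,0,0,0,0,1],[0.005,0,0,0,0,0,1]]'|egrep 'pos|^force'; python3 -m inch '[[0.01,0,0,0,0,0,1],[0.01,0,0,0,0,0,1],[0,0,0,0,0,0,1]]'|egrep 'pos|^force'; python3 -c "
from h import *
bst()"
```

```text
position: [0.4503, 0.0553, 0.0059]
force: [-4.7, 9.3, -2.6]
position: [0.4823, 0.0712, 0.0053]
force: [1.2, -0.3, -1.1]
position: [0.4997, 0.081, 0.0049]
force: [0.4, -0.2, -0.6]
51.35 [0.4997 0.081  0.0049] [-3.14e+00 -1.00e-03  4.97e-01] F [ 0.4 -0.2 -0.6] w 0.0487 ff 80.24109363555908
board frame [-0.1236 -0.09    0.0049] dyaw -0.0015
```

```bash
python3 -m inch '[[0.01,0,0,0,0,0,1],[0.01,0,0,0,0,0,1],[0.01,0,0,0,0,0,1],[0.006,0,0,0,0,0,1],[0,0,0,0,0,0,1]]'|egrep 'pos|^force'; for i in 1 2 3; do python3 -m inch '[[0.0015,0,0,0,0,0,1],[0,0,0,0,0,0,1]]'|egrep 'pos|^force'; done;  python3 -c "
from h import *
bst()"
```

```text
position: [0.5308, 0.0979, 0.0048]
force: [-0.7, 0.1, -2.0]
position: [0.5313, 0.0979, 0.0048]
force: [-0.3, 0.1, -0.2]
position: [0.5328, 0.0987, 0.0049]
force: [-0.0, 0.4, -0.3]
position: [0.5343, 0.0995, 0.0049]
force: [0.4, -0.6, -0.6]
52.45 [0.5343 0.0995 0.0049] [-3.14  -0.     0.497] F [ 0.4 -0.6 -0.6] w 0.0486 ff 80.24145483970642
board frame [-0.0844 -0.0904  0.0049] dyaw -0.0019
```

```bash
for i in 1 2 3 4; do python3 -m inch '[[0.0013,0,0,0,0,0,1],[0,0,0,0,0,0,1]]'|egrep 'pos|^force'; done;  python3 -c "
from h import *
bst()"
```

```text
position: [0.5353, 0.1001, 0.0049]
force: [-0.3, 0.4, -0.8]
position: [0.5359, 0.1003, 0.0047]
force: [-3.1, -1.2, -0.7]
position: [0.536, 0.1003, 0.0044]
force: [-8.0, -5.3, -0.2]
position: [0.536, 0.1002, 0.004]
force: [-13.8, -6.3, 0.8]
53.25 [0.536  0.1002 0.004 ] [-3.14   0.006  0.496] F [-13.8  -6.3   0.8] w 0.0489 ff 80.36435008049011
board frame [-0.0825 -0.0905  0.004 ] dyaw -0.002
```

Tile b is home in lane 3. I'll release, rise, lean the tool away from the shelf, and go behind knob 3.

```bash
python3 -m inch '[[0,0,0.0008,0,0,0,1],[0,0,0,0,0,0,0.2],[0,0,0,0,0,0,0.2],[0,0,0,0,0,0,0.2]]'|egrep 'pos|^force|wid';python3 -m inch '[[0,0,-0.01,0,0,0,0.2],[0,0,-0.03,0,0,0,0.2],[0,0,-0.045,0,0,0,0.2],[0,0,-0.045,0,0,0,0.5],[0,0,-0.035,0,0,0,1]]'|egrep 'pos|^force'; python3 -m inch '[[0,0,0,-0.14,0,0,1],[0,0,0,-0.14,0,0,1],[0,0,0,-0.14,0,0,1],[0,0,0,0,0,0,1],[0,0,0,0,0,0,1]]'|egrep 'pos|^force'; python3 -c "
from h import *
s=bst();r=R.from_euler('xyz',s['tool_rot'])
print(bf(B+r.apply([0,0,1])),np.round(s['qpos'],2))
for q in((.104,-.1,.165),(.104,-.1,.094)):
  print(np.round(r.inv().apply(b2w(*q)-s['position']),4))
print(r.inv().apply(R.from_euler('z',BY).apply([-.01,0,0])))
"
```

```text
position: [0.5391, 0.1021, 0.0042]
force: [0.3, -0.4, -0.5]
grip_width: 0.0683
position: [0.5391, 0.1021, 0.1725]
force: [-0.1, -1.1, 0.7]
position: [0.5383, 0.1033, 0.1694]
force: [0.6, 0.5, -0.4]
54.65 [0.5383 0.1033 0.1694] [2.727e+00 1.000e-03 5.000e-01] F [ 0.6  0.5 -0.4] w -0.0 ff 0.0
board frame [-0.079  -0.0889  0.1694] dyaw 0.0013
[-8.21378243e-05 -4.03086675e-01 -9.15161803e-01] [-0.29  0.45 -0.37  1.91  0.7   0.99 -2.15]
[0.183  0.0087 0.0085]
[ 0.1831 -0.0199  0.0734]
[-9.99998899e-03 -1.48142717e-05  8.21378243e-07]
```

```bash
python3 -m inch '[[0.037,0.002,0.002,0,0,0,1],[0.037,0.002,0.002,0,0,0,1],[0.037,0.002,0.002,0,0,0,1],[0.037,0.002,0.002,0,0,0,1],[0.035,0,0,0,0,0,1]]'|egrep 'pos|^force'; python3 -m inch '[[0,0,0,0,0,0,1],[0,0,0,0,0,0,1]]'|egrep 'pos|^force'; python3 -c "
from h import *
s=bst();r=R.from_euler('xyz',s['tool_rot']);print(np.round(s['qpos'],2))
for q in((.102,-.1,.094),):
  print(np.round(r.inv().apply(b2w(*q)-s['position']),4))"
```

```text
position: [0.7067, 0.1772, 0.1652]
force: [-0.3, 0.3, 0.8]
position: [0.705, 0.1777, 0.1645]
force: [-1.1, -0.4, 0.1]
55.35 [0.705  0.1777 0.1645] [2.727e+00 1.000e-03 4.940e-01] F [-1.1 -0.4  0.1] w 0.0003 ff 0.0
board frame [ 0.103  -0.1033  0.1645] dyaw -0.0044
[-0.33  0.73 -0.34  1.4   0.7   1.19 -1.99]
[-0.0009 -0.0314  0.0632]
```

```bash
python3 -m inch '[[0,-0.008,0.016,0,0,0,1],[0,-0.008,0.016,0,0,0,1],[0,0,0,0,0,0,1]]'|egrep 'pos|^force'; python3 -m inch '[[0,-0.008,0.016,0,0,0,1],[0,-0.007,0.015,0,0,0,1],[0,0,0,0,0,0,1]]'|egrep 'pos|^force'; python3 -c "
from h import *
bst()"
```

```text
position: [0.7021, 0.1799, 0.126]
force: [0.2, -0.1, 0.1]
position: [0.7018, 0.1816, 0.0917]
force: [-1.0, -0.6, -0.1]
55.95 [0.7018 0.1816 0.0917] [2.726 0.004 0.497] F [-1.  -0.6 -0.1] w -0.0002 ff 0.0
board frame [ 0.1021 -0.0983  0.0917] dyaw -0.0015
```

```bash
python3 -m inch '[[-0.014,0,0,0,0,0,1],[-0.014,0,0,0,0,0,1],[-0.014,0,0,0,0,0,1],[-0.014,0,0,0,0,0,1],[-0.007,0,0,0,0,0,1]]'|egrep 'pos|^force';  python3 -m inch '[[0,0,0,0,0,0,1],[0,0,0,0,0,0,1]]'|egrep 'pos|^force'; python3 -c "
from h import *
bst();grab_frame('side')
for d in landmark_of('knob_1','side'): print(d['score'],bf(world(calibration('side'),d['xy'],.136)[0]))"
```

```text
position: [0.6473, 0.1518, 0.0952]
force: [0.2, 0.2, -0.6]
position: [0.6483, 0.1522, 0.0949]
force: [-0.5, 1.1, 0.1]
56.65 [0.6483 0.1522 0.0949] [2.725 0.    0.496] F [-0.5  1.1  0.1] w 0.0001 ff 0.0
board frame [ 0.041  -0.0986  0.0949] dyaw -0.002
0.78 [0.00916853 0.08039663 0.136     ]
0.59 [-0.02485663  0.08610222  0.136     ]
0.56 [-2.13974425e-06 -4.55705856e-03  1.36000000e-01]
```

Rise clear of knob 3, pull back to a viewing position, untilt and verify.

```bash
python3 -m inch '[[0.008,0,0,0,0,0,1],[0,0.016,-0.036,0,0,0,1],[0,0.016,-0.036,0,0,0,1],[0,0.016,-0.036,0,0,0,1],[0,0,-0.02,0,0,0,1]]'|egrep 'pos|^force'; python3 -m inch '[[-0.04,0,0,0.14,0,0,1],[-0.04,0,0,0.14,0,0,1],[-0.04,-0.02,0,0.14,0,0,1],[-0.03,-0.03,0,0,0,0,1],[0,-0.03,0,0,0,0,1]]'|egrep 'pos|^force'; python3 -m inch '[[0,0,0,0,0,0,1],[0,0,0,0,0,0,1]]' >/dev/null; python3 -c "
from h import *
bst();a=grab_frame('side');b=grab_frame('wrist');save('fin',np.hstack([cv2.resize(a[150:350,130:330],(400,400)),cv2.resize(b,(400,300))[np.r_[0:300,[299]*100]]]))
for n in('side','wrist'):
  c=calibration(n)
  for d in landmark_of('knob_1',n): print(n,d['score'],bf(world(c,d['xy'],.138)[0]))
  for d in landmark_of('tile_a',n): print('tile',n,d['score'],bf(world(c,d['xy'],.04)[0]))"
```

```text
position: [0.6529, 0.1626, 0.2349]
force: [-0.8, 0.3, -0.5]
position: [0.482, 0.1593, 0.2285]
force: [0.3, 1.9, -0.1]
57.95 [0.4838 0.1629 0.2285] [3.138 0.    0.498] F [ 0.3 -0.5  0.6] w -0.0001 ff 0.0
board frame [-0.0984 -0.0105  0.2285] dyaw -0.0006
side 0.81 [0.01044913 0.0857664  0.138     ]
side 0.67 [ 0.0007362  -0.10305182  0.138     ]
side 0.52 [ 0.00240887 -0.0043748   0.138     ]
tile side 0.87 [-0.04859398 -0.0014414   0.04      ]
tile side 0.83 [ 0.21458491 -0.02362109  0.04      ]
tile side 0.72 [-0.26725797 -0.06665124  0.04      ]
tile side 0.7 [-0.05507717  0.08177952  0.04      ]
tile side 0.56 [-0.04842594 -0.10404535  0.04      ]
wrist 0.95 [0.00779598 0.00162499 0.138     ]
wrist 0.87 [ 0.00785212 -0.09087225  0.138     ]
wrist 0.57 [0.0054557  0.08991471 0.138     ]
tile wrist 0.97 [-0.04817298 -0.00046918  0.04      ]
tile wrist 0.94 [-0.0452137 -0.0927966  0.04     ]
tile wrist 0.91 [-0.04529815  0.08930134  0.04      ]
```

View pics/fin.png

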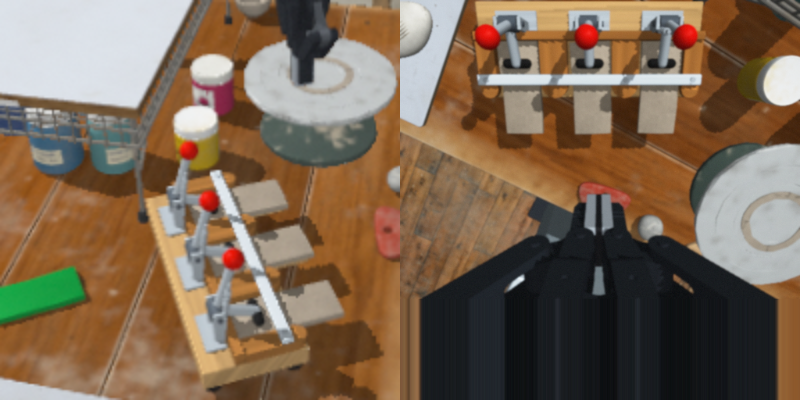

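All three arms bear on tiles. I'll check the front edges: they should be at x = -105.5 mm when fully home.

```bash
python3 -c "
from h import *
c=calibration('wrist');b=grab_frame('wrist')
for d in outline_of('tile_a','wrist'):
  if d['score']<.4: continue
  k=max(cv2.findContours(d['region'].astype(np.uint8),0,1)[0],key=cv2.contourArea).reshape(-1,2)
  p=np.array([bf(q) for q in world(c,k,.049)]); y=np.median(p[:,1])
  e=[p[abs(p[:,1]-y-o)<.004][:,0].min() for o in(-.018,-.009,0,.009,.018)];print(round(d['score'],2),np.round(y,3),np.round(e,4),np.round([p[:,1].min(),p[:,1].max()],4))
"
```

```text
0.91 -0.002 [-0.1056 -0.1056 -0.1055 -0.1055 -0.1055] [-0.0272  0.0223]
0.91 -0.089 [-0.1048 -0.1048 -0.1048 -0.1047 -0.1047] [-0.1146 -0.0634]
0.83 0.089 [-0.1063 -0.1063 -0.1063 -0.1062 -0.1051] [0.0628 0.1146]
```

```bash
python3 -c "
from h import *
print(bot.job_done())"
```

```text
the job is handed in; nothing more can be done
None
```

All three tiles are fully home, one to a lane (c in lane 1, a in lane 2, b in lane 3), with all three arms down on them; the gripper brushed the banding wheel's rim once at about 10 N, nothing else on the table looked disturbed, and the job was handed in at about 58 s.

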